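Snap the retaining ring onto the colour tray's spindle

TASK

The colour tray's spindle is missing its retaining ring. Take the circlip pliers from their wooden stand, put their tips into the ring's two eyes, spread the ring only as far as needed, lower it gently over the spindle until it lies flat on the hub and let it contract into the groove, then put the pliers back upright and fully home in their stand. Handle the ring only with the pliers, do not force it, and leave the other things where they are.

Things in the scene. Friction and masses are not known exactly. Their poses are not given: they have to be found in the camera images.
- ring: Steel snap ring with a gap, 5 mm thick, flat on the table, 50 g. Origin: centre of its underside; z up; +x from centre to the gap and eyes. Two stiff halves (A at +y) sprung together at a joint 22.5 mm behind the centre; this frame rides on half A. Outer radius 24.5 mm; inside, a grip pad on either side stands in to 16 mm radius, back and front are relieved to 19.5 mm
- eye_a (a point): Centre of the top of the eye on half A: a lug 15 x 15 mm, 5 mm thick, with a vertical 9 mm through hole; 31 mm in front of the ring's centre and 11 mm to its +y side
- eye_b (a point): The same for the eye on the other half, 11 mm to the -y side, so the eyes are 22 mm apart when relaxed
- ring_spread (a joint): Angle between the ring's halves, rad: 0 relaxed, grows as the eyes are spread (eye distance = 22 mm + 53 mm per rad). Spring: 2 N at the eyes at 0, 8 N at 0.4. The 36 mm land passes from about 0.25; 0.35 to 0.42 gives over 1 mm of clearance all round if the spindle's axis lies 1 mm from the ring's centre towards the eyes. Above 0.55 the ring is spoiled. In the groove: 0.03 to 0.1
- pliers: Circlip pliers, tips down, 180 g. Origin: pivot; z up the handles; handles are squeezed along y; frame rides on lever A (+y), which turns by half the squeeze. Feet 13 x 12 mm, 58 mm below the pivot, flat when squeezed to 0.36; under each a 5 mm pin, 4.8 mm long. Rubber handles 18 mm wide (x), 17 to 66 mm above the pivot; guards at 13 to 17 mm stick out 12 mm for fingertips to rest on
- tip_a (a point): Middle of the underside of foot A, where its pin begins, 11 mm to +y of the pliers' middle plane at rest
- tip_b (a point): The same for foot B, 11 mm to -y at rest
- pad_a (a point): Outer face of handle A, 37 mm above the pivot: where a finger pad should bear; the handles measure 62 mm over both faces at rest
- pad_b (a point): Outer face of handle B, likewise
- pliers_squeeze (a joint): Squeeze between the levers, rad: 0 at rest; each 0.1 brings the handles 3.7 mm nearer, the tips 5.8 mm apart. With 2 mm play of the pins in the eyes, about 0.43 gives a ring spread of 0.38. The tips rise towards the pivot as they spread (1.5 mm at 0.2, 4 mm at 0.43): follow down or the pins leave the eyes. Spring: 7 N at the handles at 0, 13 N at 0.45; the spread ring adds 12 N. Limit 0.85
- stand: Fixed dark wooden block 50 x 70 x 44 mm (x, y, z), origin under its centre, z up. In its top an open pocket 21 x 42 mm; the feet of the pliers stand on ledges 12 mm above the table, the pins in a 8 mm wide channel between them. The pliers' y lies along its y (either way round)
- stand_seat (a point): Where the pliers' pivot is when they are fully home in the stand: 71 mm above the middle of the stand's underside
- carousel: Fixed colour tray: round wooden tray of 98 mm radius, top 26 mm above the table. Origin: on the table under its centre, z up. A steel hub (34 mm radius) with the spindle on it rises from its middle, locked at a height that is not measured: the hub's flat top lies 52 to 76 mm above the table, different each time; feel for it, as the ring comes to lie on it
- tray_middle (a point): Point on the spindle's axis at the level of the tray's top, 26 mm above the table. Vertical steel spindle, from the hub's top up: groove 33 mm diameter, 7 mm high; land 36 mm diameter, 8.5 mm high; nose 28 mm diameter, 6 mm high
- dish_a: Small white porcelain dish on the tray, 52 mm wide, 13 mm high; origin under its centre. Leave it
- dish_b: Small blue porcelain dish on the tray, same size. Leave it
- paperweight: Rosewood bar 35 x 220 x 22 mm on the table. Leave it
- inkstone: Dark ink stone 110 x 80 x 18 mm on the table, beyond the ring. Leave it
Things that resemble listed ones, but are neither listed nor needed, are in the scene too. What is shaped like the pliers but red is not meant. Several things have the shape of the carousel; the one meant has the colours described above.

How it is judged:
By the outcome, as a careful person would: the job done as asked, in the order asked, and still so for the second after the job is handed in, with the robot touching nothing.
It also fails if it takes over 64 s, if anything falls off the work surface, if the arm or the gripper's body presses on something with over 40 N, if the wrist force passes 120 N, or if a joint passes its speed limit or range.

ROBOT

A 6-joint arm with a two-finger parallel gripper is mounted at the origin on the work surface. World frame = base frame: x ahead of the robot, y to its left, z up, the work surface at z = 0. Lengths are in mm, angles in rad, forces in N, time in s.
With the tool pointing down it reaches from about 250 to 775 mm from the base axis. Payload 8.9 kg.
Tool frame: the origin (TCP) lies midway between the tips of the shut fingers; the grasp point (between the pads) lies 19 mm behind it; x points along the fingers, z is the direction in which the jaws open and shut, and the axes are right-handed (so a half turn about x gives the same grasp; the last joint's range is limited). The gripper opens to 85 mm and grips with 20 to 120 N. Pads are 22 mm wide; open, the fingers measure 114 mm over their backs; the gripper's body (76 mm by 85 mm) begins 54 mm behind the grasp point. The pads swing forward as they close: fully open they stand 13 mm farther back than shut.
Start: joints at [-1.344, 0.291, -0.153, 1.127, 0, 1.431], TCP at [187.792, -490.263, 231.305] pointing down, gripper open.
Joint ranges: [-2.52, 2.52], [-0.91, 1.74], [-1.3, 1.37], [-1.96, 2.02], [-1.52, 1.47], [-3.14, 3.14]. Speed limits (rad/s): [2.22, 2.22, 2.79, 3.14, 3.14, 3.14].

INTERFACE

Orientations are given as a unit quaternion [w, x, y, z].
In Python, from rig import manip gives the robot as it stands.
- The arm moves only by the tool step_arm, never from a script. Its argument "steps" is a list of rows, each an object with "slide": the shift along the world's x, y, z in mm, a list of three; "turn": the turn, a rotation vector about the world's x, y, z in degrees, a list of three. A call has 1 to 5 rows; each row is the pose to reach, as a shift and turn from the pose commanded when the call began; what a row does not reach only later rows make up. A row lasts 1/12 s, in which the tool goes at most 41.7 mm and 7.16 degrees, less where a joint would pass 70% of its speed; a pose out of reach is approached as far as the arm can. A call with a gripper value outside its range is refused whole. "gripper" is the closure, from -1 (fully open) to 1 (shut), set as the call begins (left out, the last holds). The fingers move at their own pace and stop on an object; "grip_force" is the grip in N (left out, the last holds). Time passes only in rows, so rows that repeat a pose let the fingers close. It gives the time, the measured TCP pose, the force and the opening at its end, in the units of the state.
- manip.get_state(): the state, without advancing time (a new reading comes with each control period).
- manip.grab_frame(name): name is "side" or "top" or "wrist"; returns a dict with "image" (420x560x3 uint8, red, green, blue), "intrinsics" (3x3 intrinsics, pixels), "R" (3x3) and "t" (3): a world point X has camera coordinates R X + t; the wrist camera has in their place "T_tool_cam" (4x4, takes a point from camera to tool coordinates, whose origin is the TCP and whose axes are the tool frame's). Camera axes: x right, y down, z forward; pixel columns grow to the right and rows downward; lengths in mm; the calibration is good to about 2 mm. A picture is of the moment at which its call begins: read the wrist's pose just before it. There is no depth.
- manip.job_done(): hands the job in, once; it reports no verdict.
Trained networks look in a picture, given as the dict that the camera call returned (one of the last four; its "shot" number tells which), for a name from the list of things; names that differ only in an ending like _2 or _b are one class to them, and where a whole thing is asked for, a point or a joint stands for the part that bears it (a point fixed in the world has none). Each returns a list of dicts, best first, with "confidence" (0 to 1); they miss things now and then, are a little off and sometimes report something else, mostly with a low value. They report only what shows in the picture. A call takes as long as a camera call. They do not tell look-alikes from the thing itself.
- manip.regions_of(picture, thing): "region" (420x560 bool, what is visible of it) and "box" ([left, top, width, height] in pixels, round what is visible of it).
- manip.place_of(picture, thing): "xy" ([column, row] in pixels: a listed point, or the origin of a listed thing).
The state is a dict: "t": time; "joint_positions": joint angles; "qd": joint speeds; "tau": joint torques, N m; "position": TCP position; "ee_rot": TCP orientation; "wrist_force": force on the tool from outside, world axes, zero at the start; "moment": the same for the moment, N m; "width": opening from 0.0 (shut) to 1.0 (fully open).
Only numpy, scipy, OpenCV 4.12 (cv2) and the standard library are available. Lean on these libraries where they do the work, as an engineer would, in place of code of your own. Each camera call takes 0.05 s, during which the arm holds its last target.

## Working session

There is one attempt and no reset: what is moved stays moved. The work goes in short steps, Python scripts to look and compute and a tool call to move; the robot and the scene stay as the last step left them, time stands still between calls to the robot, and variables do not carry over. Pictures are saved under pics/ and viewed, and the job is handed in when it is done.

Besides the shell and the picture viewer there is one more tool, called after "Emit:" as name(argument=value, ...) on one line, values as JSON. step_arm: Moves the arm, as the interface text tells. Its arguments: {"type":"object","properties":{"steps":{"type":"array","items":{"type":"object","properties":{"slide":{"type":"array","items":{"type":"number"}},"turn":{"type":"array","items":{"type":"number"}}}}},"gripper":{"type":"number"},"grip_force":{"type":"number"}},"required":["steps"]}

```bash
ls; mkdir -p pics; cat > h.py <<'E'
import numpy as np, cv2
from rig import manip
def save(f,n): cv2.imwrite('pics/'+n,cv2.cvtColor(f['image'],cv2.COLOR_RGB2BGR))
E
python3 - <<'E'
from h import *
s=manip.get_state();print(s)
for n in ['top','side','wrist']:
    f=manip.grab_frame(n);save(f,n+'0.png');print(n,{k:v for k,v in f.items() if k!='image'})
    for th in ['ring','pliers','stand','carousel','dish_a','dish_b','paperweight','inkstone']:
        print(th,[(r['box'],round(r['confidence'],2)) for r in manip.regions_of(f,th)])
E
```

```text
pics
{'t': 0.0, 'joint_positions': array([-1.34429475e+00,  2.91299992e-01, -1.54124226e-01,  1.12667727e+00,
        1.34312435e-05,  1.43148279e+00]), 'qd': array([ 0.00025953,  0.00051004,  0.00107611,  0.00111797,  0.00163205,
       -0.00206291]), 'tau': array([-4.55134505e-04, -5.37146223e+01,  3.31372190e+01,  1.59899087e-02,
       -3.40282077e-04, -8.57125315e-06]), 'position': array([ 187.70190197, -489.83990695,  230.7228376 ]), 'ee_rot': array([ 0.58226708,  0.40102998,  0.58294106, -0.40039946]), 'wrist_force': array([-1.43624285, -0.7744364 , -0.12528781]), 'moment': array([ 0.01660043, -0.00396935, -0.02367193]), 'width': 0.9971707205344184}
top {'intrinsics': array([[462.52354508,   0.        , 281.16424992],
       [  0.        , 462.52354508, 204.60305584],
       [  0.        ,   0.        ,   1.        ]]), 'R': array([[ 0.01488453, -0.99986423,  0.00706948],
       [-0.99394561, -0.01556544, -0.10876508],
       [ 0.10886035, -0.00540776, -0.99404234]]), 't': array([   6.79264129,  511.05974516, 1124.16045767]), 'shot': 1}
ring [([276.8, 200.9, 13.6, 13.8], 0.54)
[... 1532 characters left out ...]
236.5, 27.7, 8.3], 0.18)]
inkstone [([212.3, 214.7, 45.0, 23.8], 0.68)]
wrist {'intrinsics': array([[311.03514557,   0.        , 279.37594567],
       [  0.        , 311.03514557, 209.83252121],
       [  0.        ,   0.        ,   1.        ]]), 'T_tool_cam': array([[-2.57448115e-04, -3.22829079e-01,  9.46457246e-01,
        -1.42390269e+02],
       [ 6.99652969e-04, -9.46457104e-01, -3.22828840e-01,
         8.22513865e+01],
       [ 9.99999722e-01,  5.79079946e-04,  4.69531921e-04,
         9.11814955e-01],
       [ 0.00000000e+00,  0.00000000e+00,  0.00000000e+00,
         1.00000000e+00]]), 'shot': 3}
ring []
pliers []
stand []
carousel []
dish_a []
dish_b []
paperweight []
inkstone []
```

Candidates: black pliers in the wooden stand at top (372,220), versus red pliers at (352,280). The wooden tray is at (208,203), versus the purple one at (155,313). There is a single ring, at (281,203). I choose the black pliers and the wooden tray, and check them in crops.

```bash
cat >> h.py <<'E'
from scipy.spatial.transform import Rotation as Ro
def rot(q): return Ro.from_quat([q[1],q[2],q[3],q[0]]).as_matrix()
def wcam(f,s):
    T=f['T_tool_cam'];Rt=rot(s['ee_rot']);Rc=Rt@T[:3,:3];c=Rt@T[:3,3]+s['position'];return Rc.T,-Rc.T@c
def RT(f,s=None): return (f['R'],f['t']) if 'R' in f else wcam(f,s)
def ray(f,uv,s=None):
    R,t=RT(f,s);d=R.T@np.linalg.solve(f['intrinsics'],[uv[0],uv[1],1]);return -R.T@t,d
def onz(f,uv,z,s=None):
    c,d=ray(f,uv,s);return c+d*(z-c[2])/d[2]
def tri(rs):
    A=np.zeros((3,3));b=np.zeros(3)
    for c,d in rs:
        d=d/np.linalg.norm(d);P=np.eye(3)-np.outer(d,d);A+=P;b+=P@c
    return np.linalg.solve(A,b)
def proj(f,X,s=None):
    R,t=RT(f,s);p=f['intrinsics']@(R@np.asarray(X,float)+t);return p[:2]/p[2]
E
python3 - <<'E'
from h import *
T=manip.grab_frame('top');S=manip.grab_frame('side')
z={'ring':0,'eye_a':5,'stand':0,'stand_seat':71,'pliers':71,'tray_middle':26,'carousel':0,'dish_a':26,'pad_a':108,'tip_a':13,'inkstone':0,'paperweight':0}
for th in z:
    for f,n in((T,'T'),(S,'S')):
        print(th,n,[(np.round(r['xy']),np.round(onz(f,r['xy'],z[th])[:2]),round(r['confidence'],2)) for r in manip.place_of(f,th)])
def crop(f,x,y,w,h,n):
    cv2.imwrite('pics/'+n,cv2.resize(cv2.cvtColor(f['image'][y:y+h,x:x+w],cv2.COLOR_RGB2BGR),None,fx=5,fy=5,interpolation=cv2.INTER_CUBIC))
crop(T,260,160,150,110,'ct.png');crop(S,230,140,150,110,'cs.png')
E
```

```text
ring T [(array([279., 205.]), array([514.,  19.]), 0.59)]
ring S [(array([275., 241.]), array([510.,  10.]), 0.65)]
eye_a T [(array([269., 196.]), array([534.,  45.]), 0.76), (array([279., 196.]), array([536.,  20.]), 0.41)]
eye_a S [(array([190., 218.]), array([752., -17.]), 0.72), (array([267., 244.]), array([526.,  32.]), 0.64), (array([262., 240.]), array([543.,  19.]), 0.45)]
stand T [(array([366., 221.]), array([ 476., -202.]), 0.56)]
stand S [(array([307., 196.]), array([ 468., -202.]), 0.96)]
stand_seat T [(array([371., 220.]), array([ 472., -200.]), 0.72)]
stand_seat S [(array([309., 172.]), array([ 469., -219.]), 0.89)]
pliers T [(array([347., 279.]), array([ 332., -143.]), 0.94), (array([372., 217.]), array([ 479., -204.]), 0.87)]
pliers S [(array([308., 174.]), array([ 469., -209.]), 0.87), (array([354., 210.]), array([326., -74.]), 0.68)]
tray_middle T [(array([205., 204.]), array([509., 205.]), 0.87), (array([154., 312.]), array([243., 321.]), 0.73)]
tray_middle S [(array([372., 363.]), array([246., 316.]), 0.94), (array([253., 285.]), array([515., 189.]), 0.92)]
carous
[... 1006 characters left out ...]
77.]), 0.61)]
tip_a T [(array([350., 306.]), array([ 263., -158.]), 0.83), (array([340., 303.]), array([ 270., -135.]), 0.68), (array([371., 222.]), array([ 472., -212.]), 0.57), (array([363., 221.]), array([ 475., -192.]), 0.53)]
tip_a S [(array([373., 217.]), array([ 276., -134.]), 0.93), (array([300., 193.]), array([ 486., -193.]), 0.69), (array([377., 213.]), array([ 264., -152.]), 0.47)]
inkstone T [(array([289., 160.]), array([630.,  -3.]), 0.7)]
inkstone S [(array([235., 231.]), array([622.,  -1.]), 0.95), (array([309., 196.]), array([ 462., -202.]), 0.58)]
paperweight T [(array([292., 112.]), array([757., -10.]), 0.57)]
paperweight S [(array([192., 219.]), array([750., -21.]), 0.84)]
```

The crops confirm black handles in the dark wooden block (stand near 475,-204) and the ring's eyes pointing to +x/+y. Next I move above the stand.

```bash
python3 - <<'E'
from h import *
s=manip.get_state();print(rot(s['ee_rot']).round(3),s['position'])
T=manip.grab_frame('top')
for uv,z in (((272.4,198.4),5),((280,194),5),((282.4,205.6),5)): print(onz(T,uv,z).round(1))
# stand top corners in crop
for uv in ((460,262),(615,262),(460,358)): print(onz(T,(260+uv[0]/5,160+uv[1]/5),44).round(1))
E
```

```text
[[-0.     0.934  0.358]
 [ 0.     0.358 -0.934]
 [-1.     0.    -0.   ]] [ 187.77888061 -490.23258518  231.29573264]
[528.9  37.    5. ]
[540.5  17.8   5. ]
[510.9  11.3   5. ]
[ 492.6 -159.4   44. ]
[ 493.8 -235.6   44. ]
[ 445.5 -159.3   44. ]
```

Emit:
step_arm(steps=[{"slide": [25,25,8],"turn": [0,0,-6]},{"slide": [54,54,10],"turn": [0,0,-13]},{"slide": [83,83,15],"turn": [0,0,-20]},{"slide": [112,112,20],"turn": [0,0,-21]},{"slide": [141,141,20],"turn": [0,0,-21]}])

```text
t: 3.12
position: [326.1, -352.0, 252.1]
ee_rot: [-0.499, -0.501, -0.498, 0.501]
wrist_force: [1.2, -0.8, 0.5]
width: 0.999
```

Emit:
step_arm(steps=[{"slide": [29,29,0]},{"slide": [58,58,0]},{"slide": [87,87,0]},{"slide": [116,116,0]},{"slide": [141,149,0]}])

```text
validation failed for argument at $.st...
```

```bash
cat > look.py <<'E'
from h import *
import sys
def look(n,things,cam='wrist'):
    s=manip.get_state();f=manip.grab_frame(cam);save(f,n)
    print(s['t'],s['position'].round(1),rot(s['ee_rot'])[:,2].round(3),rot(s['ee_rot'])[:,0].round(3),s['wrist_force'].round(1),round(s['width'],3))
    for th,z in things.items():
        print(th,[(np.round(r['xy'],1),onz(f,r['xy'],z,s)[:2].round(1),round(r['confidence'],2)) for r in manip.place_of(f,th)])
    return s,f
E
python3 - <<'E'
from look import *
look('w1.png',{'stand_seat':71,'stand':0,'pliers':71,'pad_a':108,'tip_a':13})
E
```

```text
3.1167 [ 326.1 -352.   252.1] [-0.004 -1.     0.001] [ 0.001 -0.001 -1.   ] [ 1.2 -0.8  0.5] 0.999
stand_seat [(array([113.5,  30.4]), array([ 473.2, -201.8]), 0.87)]
stand [(array([145.9,  45.7]), array([ 471.9, -202.6]), 0.83)]
pliers [(array([126.1, 173.1]), array([ 340.3, -191.8]), 0.95), (array([115.3,  31. ]), array([ 472.7, -203.4]), 0.59)]
pad_a [(array([152.5, 152.1]), array([ 367.5, -237.6]), 0.96), (array([128.6,  22.1]), array([ 471.7, -232.3]), 0.86), (array([55.9, 20.6]), array([ 473., -174.]), 0.82), (array([100.5, 143.3]), array([ 375.6, -191.5]), 0.78), (array([152.1,  39.3]), array([ 459.3, -249.6]), 0.5)]
tip_a [(array([135.8, 218.7]), array([ 267.4, -165.7]), 0.87), (array([130.7,  42.9]), array([ 472.6, -191.3]), 0.76), (array([121. , 214.7]), array([ 273.1, -147.2]), 0.58)]
```

Emit:
step_arm(steps=[{"slide": [29,29,0],"turn": [0,0,0]},{"slide": [58,58,0],"turn": [0,0,0]},{"slide": [87,87,0],"turn": [0,0,0]},{"slide": [116,116,0],"turn": [0,0,0]},{"slide": [145,149,0],"turn": [0,0,0]}])

```text
t: 3.83
position: [469.3, -206.0, 251.1]
ee_rot: [-0.499, -0.501, -0.499, 0.501]
wrist_force: [1.2, -0.8, 0.4]
width: 0.998
```

```bash
python3 - <<'E'
from look import *
look('w2.png',{'stand_seat':71,'stand':0,'pliers':71,'pad_a':108})
E
```

```text
3.8333 [ 469.3 -206.   251.1] [-0.004 -1.     0.   ] [ 0. -0. -1.] [ 1.2 -0.8  0.4] 0.998
stand_seat [(array([274.5, 181.3]), array([ 474. , -202.2]), 0.74), (array([307.7, 188.9]), array([ 465.6, -237.7]), 0.46)]
stand [(array([276. , 169.5]), array([ 472.4, -203.1]), 0.64)]
pliers [(array([274., 183.]), array([ 472.2, -201.7]), 0.86), (array([247.1, 272.1]), array([ 364.8, -169.1]), 0.71)]
pad_a [(array([273.1, 254.3]), array([ 406.7, -200.8]), 0.83), (array([243.3, 188.3]), array([ 476.3, -173.2]), 0.69), (array([229.9, 251.2]), array([ 410.4, -156.9]), 0.66), (array([305.6, 189.7]), array([ 474.7, -232.3]), 0.63)]
```

Emit:
step_arm(steps=[{"slide": [0,-2,-25],"turn": [0,0,-1.3]},{"slide": [0,-2,-55],"turn": [0,0,-1.3]},{"slide": [0,-2,-75],"turn": [0,0,-1.3]},{"slide": [0,-2,-75],"turn": [0,0,-1.3]}])

```text
t: 4.42
position: [465.3, -208.3, 172.6]
ee_rot: [-0.491, -0.506, -0.495, 0.507]
wrist_force: [-0.5, -0.6, -0.4]
width: 1.001
```

```bash
python3 - <<'E'
from look import *
look('w3.png',{'stand_seat':71,'stand':0,'pliers':71,'pad_a':108})
E
```

```text
4.4167 [ 465.3 -208.3  172.6] [-0.027 -1.    -0.003] [-0.006  0.003 -1.   ] [-0.5 -0.6 -0.4] 1.001
stand_seat [(array([271.2, 200.1]), array([ 472.8, -202.8]), 0.95)]
stand [(array([274.5, 177.9]), array([ 474.6, -204.3]), 0.89), (array([284.4, 180.9]), array([ 471.1, -214.5]), 0.6)]
pliers [(array([271.1, 200.8]), array([ 472.2, -202.7]), 0.86), (array([243.5, 302.2]), array([ 374.6, -173.7]), 0.57)]
pad_a [(array([272.7, 284.7]), array([ 416.3, -203. ]), 0.97), (array([217.3, 273.4]), array([ 427.2, -161.4]), 0.68), (array([229.3, 216.5]), array([ 472.9, -174.1]), 0.65), (array([315.2, 213. ]), array([ 474. , -234.9]), 0.59)]
```

Emit:
step_arm(steps=[{"slide": [0,0,0],"turn": [0,0,0]},{"slide": [0,0,0],"turn": [0,0,0]}])

```text
t: 4.83
position: [469.1, -208.1, 177.2]
ee_rot: [0.495, 0.506, 0.493, -0.506]
wrist_force: [0.1, -0.1, -0.2]
width: 0.995
```

```bash
python3 - <<'E'
from look import *
s,f=look('w4.png',{'stand_seat':71,'pliers':71,'pad_a':108})
E
```

```text
4.8333 [ 469.1 -208.1  177.2] [-0.024 -1.     0.001] [ 0.001 -0.001 -1.   ] [ 0.1 -0.1 -0.2] 0.995
stand_seat [(array([ 63.2, 149.3]), array([521.7, -39.6]), 0.73), (array([269.4, 203.2]), array([ 473.2, -201.2]), 0.63)]
pliers [(array([241.6, 307. ]), array([ 371.1, -171.6]), 0.96), (array([270.7, 204.4]), array([ 472.1, -202.3]), 0.64), (array([311.2, 213.6]), array([ 463.1, -236.4]), 0.64)]
pad_a [(array([229.2, 219.8]), array([ 472.9, -173.1]), 0.84), (array([311.5, 216.7]), array([ 473.9, -232.9]), 0.78), (array([275.5, 286.6]), array([ 416.2, -205.2]), 0.74), (array([219.2, 278.4]), array([ 424.5, -161.7]), 0.71)]
```

```bash
python3 - <<'E'
import cv2
i=cv2.imread('pics/w4.png')[140:270,190:350]
cv2.imwrite('pics/c4.png',cv2.convertScaleAbs(cv2.resize(i,None,fx=4.5,fy=4.5,interpolation=cv2.INTER_CUBIC),alpha=2))
E
```

Emit:
step_arm(steps=[{"slide": [4,5.5,0],"turn": [0,0,1]},{"slide": [4,5.5,-20],"turn": [0,0,1]},{"slide": [4,5.5,-40],"turn": [0,0,1]},{"slide": [4,5.5,-40],"turn": [0,0,1]},{"slide": [4,5.5,-40],"turn": [0,0,1]}])

```text
t: 5.45
position: [472.1, -201.4, 135.8]
ee_rot: [-0.498, -0.501, -0.499, 0.501]
wrist_force: [0.0, -0.3, -0.4]
width: 1.003
```

```bash
python3 - <<'E'
from look import *
s,f=look('w5.png',{'stand_seat':71,'pliers':71,'pad_a':108})
E
```

```text
5.45 [ 472.1 -201.4  135.8] [-0.005 -1.    -0.001] [-0.002  0.001 -1.   ] [ 0.  -0.3 -0.4] 1.003
stand_seat [(array([278.8, 223.6]), array([ 473.6, -202.2]), 0.93)]
pliers [(array([243.5, 333. ]), array([ 378.1, -173. ]), 0.91), (array([280.5, 226.1]), array([ 471.7, -203.4]), 0.88), (array([290.5, 196.7]), array([ 493.6, -210.4]), 0.72)]
pad_a [(array([218.2, 303.1]), array([ 433.3, -163.1]), 0.95), (array([331.4, 246.7]), array([ 473.1, -234. ]), 0.9), (array([231.3, 246.2]), array([ 473.7, -173.7]), 0.85), (array([277.8, 310.3]), array([ 427.7, -201.4]), 0.62)]
```

Emit:
step_arm(steps=[{"slide": [0,-0.5,-18],"turn": [0,0,0]},{"slide": [0,-0.5,-36],"turn": [0,0,0]},{"slide": [0,-0.5,-50],"turn": [0,0,0]},{"slide": [0,-0.5,-50],"turn": [0,0,0]},{"slide": [0,-0.5,-50],"turn": [0,0,0]}])

```text
t: 6.07
position: [472.6, -202.7, 86.6]
ee_rot: [-0.498, -0.501, -0.499, 0.502]
wrist_force: [-0.0, -0.9, -0.3]
width: 1.0
```

```bash
python3 - <<'E'
from look import *
s,f=look('w6.png',{'pliers':71,'pad_a':108})
E
```

```text
6.0667 [ 472.6 -202.7   86.6] [-0.006 -1.    -0.   ] [-0.  0. -1.] [-0.  -0.9 -0.3] 1.0
pliers [(array([275.5, 257.4]), array([ 472.9, -201.8]), 0.87), (array([232. , 372.2]), array([ 389.5, -172.6]), 0.65), (array([278.3, 213.2]), array([ 499.4, -203.5]), 0.54)]
pad_a [(array([204.5, 335. ]), array([ 451.2, -168.2]), 0.97), (array([207.9, 296.8]), array([ 472.4, -171.5]), 0.94), (array([344.5, 295.2]), array([ 472.9, -233.5]), 0.92), (array([274.2, 345.9]), array([ 444.5, -201.3]), 0.65)]
```

Emit:
step_arm(steps=[{"slide": [0,0,-1],"turn": [0,0,0]},{"slide": [0,0,-1],"turn": [0,0,0]},{"slide": [0,0,-1],"turn": [0,0,0]},{"slide": [0,0,-1],"turn": [0,0,0]}], gripper=-0.35, grip_force=30)

```text
t: 6.55
position: [473.6, -203.0, 86.5]
ee_rot: [0.499, 0.502, 0.498, -0.501]
wrist_force: [0.1, 1.9, 9.5]
width: 0.679
```

```bash
python3 - <<'E'
from look import *
s,f=look('w7.png',{})
E
```

```text
6.55 [ 473.6 -203.    86.5] [-0.006 -1.     0.001] [ 0.002 -0.001 -1.   ] [0.1 1.9 9.5] 0.679
```

Emit:
step_arm(steps=[{"slide": [0,0,1],"turn": [0,0,0]},{"slide": [0,0,3],"turn": [0,0,0]},{"slide": [0,0,6],"turn": [0,0,0]},{"slide": [0,0,10],"turn": [0,0,0]},{"slide": [0,0,14],"turn": [0,0,0]}])

```text
t: 7.02
position: [471.8, -202.4, 98.8]
ee_rot: [-0.498, -0.501, -0.499, 0.502]
wrist_force: [-0.4, -0.3, -14.3]
width: 0.675
```

```bash
python3 - <<'E'
from look import *
s,f=look('w8.png',{})
look('s8.png',{'pliers':80},'side')
E
```

```text
7.0167 [ 471.8 -202.4   98.8] [-0.006 -1.    -0.001] [-0.002  0.001 -1.   ] [ -0.4  -0.3 -14.3] 0.675
7.0667 [ 472.4 -202.5   99.8] [-0.006 -1.    -0.   ] [-0.  0. -1.] [ 0.1 -0.  -9.1] 0.679
pliers [(array([354.9, 209.8]), array([323.9, -65.2]), 0.56), (array([310. , 173.3]), array([ 462.3, -198.8]), 0.42)]
```

Emit:
step_arm(steps=[{"slide": [0,0,0],"turn": [0,0,0]},{"slide": [0,0,0],"turn": [0,0,0]}], gripper=-0.39)

```text
t: 7.33
position: [473.2, -202.7, 99.8]
ee_rot: [0.499, 0.502, 0.498, -0.501]
wrist_force: [0.6, 0.6, -1.2]
width: 0.694
```

```bash
python3 - <<'E'
from look import *
s,f=look('w9.png',{'tip_a':28})
E
```

```text
7.3333 [ 473.2 -202.7   99.8] [-0.006 -1.     0.   ] [ 0.001 -0.    -1.   ] [ 0.6  0.6 -1.2] 0.694
tip_a [(array([258.2, 219.3]), array([ 475.6, -188.5]), 0.84), (array([298.2, 219. ]), array([ 475.7, -217.9]), 0.83)]
```

Emit:
step_arm(steps=[{"slide": [0,0,15],"turn": [0,0,0]},{"slide": [0,0,35],"turn": [0,0,0]},{"slide": [0,0,55],"turn": [0,0,0]},{"slide": [4,15,55],"turn": [0,0,6]},{"slide": [10,40,55],"turn": [0,0,12]}])

```text
t: 7.85
position: [484.0, -164.6, 155.9]
ee_rot: [0.55, 0.446, 0.547, -0.446]
wrist_force: [0.8, 0.0, -1.3]
width: 0.695
```

Emit:
step_arm(steps=[{"slide": [8,30,0],"turn": [0,0,6]},{"slide": [16,60,0],"turn": [0,0,12]},{"slide": [24,90,0],"turn": [0,0,18]},{"slide": [32,120,0],"turn": [0,0,20]},{"slide": [40,150,0],"turn": [0,0,20]}])

```text
t: 8.27
position: [523.2, -11.3, 154.6]
ee_rot: [0.618, 0.344, 0.617, -0.344]
wrist_force: [0.3, 0.8, -1.7]
width: 0.691
```

Emit:
step_arm(steps=[{"slide": [4,20,0],"turn": [0,0,0]},{"slide": [8,33,-5],"turn": [0,0,0]},{"slide": [8,33,-5],"turn": [0,0,0]},{"slide": [8,33,-5],"turn": [0,0,0]}])

```text
t: 8.6
position: [530.7, 20.8, 149.2]
ee_rot: [0.618, 0.344, 0.618, -0.344]
wrist_force: [-0.5, -0.8, -0.8]
width: 0.693
```

```bash
python3 - <<'E'
from look import *
s,f=look('w10.png',{'eye_a':5,'ring':0,'tip_a':75})
print(s['joint_positions'].round(2))
E
```

```text
8.6 [530.7  20.8 149.2] [ 0.526 -0.85   0.   ] [ 0. -0. -1.] [-0.5 -0.8 -0.8] 0.693
eye_a [(array([287.8, 186. ]), array([542.4,  17.5]), 0.85), (array([265.6, 187.5]), array([530. ,  34.7]), 0.83)]
ring [(array([273.5, 213.7]), array([509.9,  13.6]), 0.85)]
tip_a [(array([297.5, 211.3]), array([544.2,  12.4]), 0.81), (array([255.4, 218.1]), array([523.3,  36.1]), 0.74)]
[-0.1   0.36 -0.28  0.93 -0.    2.49]
```

```bash
cat > crop.py <<'E'
import cv2,sys
n,x,y,w,h,o=sys.argv[1:7];x,y,w,h=map(int,(x,y,w,h))
i=cv2.imread('pics/'+n)[y:y+h,x:x+w];k=min(800/w,600/h)
cv2.imwrite('pics/'+o,cv2.convertScaleAbs(cv2.resize(i,None,fx=k,fy=k,interpolation=cv2.INTER_CUBIC),alpha=1.5));print(k)
E
python3 crop.py w10.png 240 165 80 60 c10.png
```

```text
10.0
```

Emit:
step_arm(steps=[{"slide": [0,0,0],"turn": [0,0,0]},{"slide": [0,0,0],"turn": [0,0,0]}], gripper=-0.44)

```text
t: 8.97
position: [530.7, 19.7, 149.4]
ee_rot: [0.617, 0.345, 0.617, -0.345]
wrist_force: [0.0, -0.1, -1.8]
width: 0.721
```

```bash
python3 - <<'E'
from look import *
s,f=look('w11.png',{'eye_a':5,'tip_a':75})
E
python3 crop.py w11.png 240 165 80 60 c11.png
```

```text
8.9667 [530.7  19.7 149.4] [ 0.524 -0.852  0.   ] [ 0. -0. -1.] [ 0.  -0.1 -1.8] 0.721
eye_a [(array([264.7, 187.1]), array([529.9,  34.6]), 0.95), (array([289.5, 184.2]), array([544.6,  16. ]), 0.88)]
tip_a [(array([278.6, 257.2]), array([504.6,   3.4]), 0.72), (array([259.3, 218.7]), array([524.3,  32.3]), 0.67), (array([296. , 216.8]), array([539.9,   9.9]), 0.59)]
10.0
```

```bash
python3 - <<'E'
from h import *
s=manip.get_state();f=manip.grab_frame('wrist')
print(s['position'].round(2), s['wrist_force'].round(2))
a=onz(f,(263.2,185.3),5,s);b=onz(f,(286,185.7),5,s);print(a,b,(a+b)/2,np.degrees(np.arctan2(*(b-a)[[1,0]])))
Rt=rot(s['ee_rot']);print(Rt.T@((a+b)/2-s['position']),Rt.T@(a-b), np.degrees(np.arctan2(Rt[1,2],Rt[0,2])))
# where tips predicted: tool coords (73.5,0,+-12)
for z in(-12,12):print(proj(f,s['position']+Rt@[73.5,0,z],s))
E
```

```text
[530.61  20.05 149.29] [ 0.05  0.07 -1.78]
[530.57110485  37.03901964   5.        ] [541.59106928  18.42923882   5.        ] [536.08108706  27.73412923   5.        ] -59.36768716686229
[144.2858154    8.68378674  -3.68144764] [-9.53295925e-04  3.77185556e-01 -2.16245529e+01] -58.36840886338191
[262.085667   220.59770631]
[294.42413091 220.6155197 ]
```

Emit:
step_arm(steps=[{"slide": [3,4,-15],"turn": [0,0,-1]},{"slide": [5.5,7.7,-35],"turn": [0,0,-1]},{"slide": [5.5,7.7,-50],"turn": [0,0,-1]},{"slide": [5.5,7.7,-50],"turn": [0,0,-1]},{"slide": [5.5,7.7,-50],"turn": [0,0,-1]}])

```text
t: 9.58
position: [535.5, 28.1, 98.9]
ee_rot: [0.614, 0.35, 0.615, -0.35]
wrist_force: [-0.3, -0.1, -2.1]
width: 0.724
```

```bash
python3 - <<'E'
from look import *
s,f=look('w12.png',{'eye_a':5,'tip_a':26})
E
python3 crop.py w12.png 220 180 120 90 c12.png
```

```text
9.5833 [535.5  28.1  98.9] [ 0.51  -0.86  -0.001] [-0.002  0.    -1.   ] [-0.3 -0.1 -2.1] 0.724
eye_a [(array([295.4, 210.4]), array([543.2,  16.8]), 0.79), (array([266.6, 211.2]), array([530.8,  36.3]), 0.64), (array([295.1, 216.8]), array([538.4,  14.1]), 0.31)]
tip_a [(array([294.2, 218.5]), array([543. ,  18.9]), 0.96), (array([262.9, 220.1]), array([530.1,  38.2]), 0.65)]
6.666666666666667
```

```bash
python3 - <<'E'
from h import *
s=manip.get_state();f=manip.grab_frame('wrist');save(f,'w13.png')
p=s['position'];print(p.round(2), s['wrist_force'].round(2))
Rt=rot(s['ee_rot'])
m=lambda uv:Rt.T@(onz(f,uv,5,s)-p)
a=m((266.2,210.8));b=m((293.8,210.8));print(a,b)
for x in (71,73.5,76):print(x,proj(f,p+Rt@[x,6.5,0],s),proj(f,p+Rt@[x,6,0],s),proj(f,p+Rt@[x,-6.5,12],s),proj(f,p+Rt@[x-5,6.5,0],s))
E
python3 crop.py w13.png 220 180 120 90 c13.png
```

```text
[536.84  27.88 100.3 ] [-0.42 -0.2  -2.96]
[95.29241796  0.19516121 -9.79322357] [95.31315945  0.20141677 12.51607915]
71 [278.21497819 213.49244279] [278.21532505 214.13956873] [294.41108607 230.03190663] [278.19220821 215.83604585]
73.5 [278.22600987 212.35700474] [278.22634537 212.99824228] [294.25740856 228.748959  ] [278.20371345 214.6518671 ]
76 [278.23681567 211.24481622] [278.2371402  211.88026963] [294.10682158 227.49181209] [278.21497819 213.49244279]
6.666666666666667
```

```bash
python3 - <<'E'
from look import *
s=manip.get_state();f=manip.grab_frame('wrist');save(f,'w14.png')
p=s['position'];print(p.round(2), s['wrist_force'].round(2),s['t'])
Rt=rot(s['ee_rot'])
m=lambda uv,z:(Rt.T@(onz(f,uv,z,s)-p)).round(2)
print(m((278,202.6),0),m((278,204.2),5),m((278,220.2),5))
for d in manip.place_of(f,'tip_a'):print(d['xy'],m(d['xy'],p[2]-73.5))
for d in manip.place_of(f,'eye_a'):print(d['xy'],m(d['xy'],5))
E
python3 - <<'E'
import cv2
i=cv2.imread('pics/w14.png')[195:235,255:305]
cv2.imwrite('pics/c14.png',cv2.convertScaleAbs(cv2.resize(i,None,fx=15,fy=15,interpolation=cv2.INTER_NEAREST),alpha=0.9))
E
```

```text
[536.88  27.89 100.33] [-0.04  0.45 -1.25] 9.7833
[100.33   5.56  -0.27] [95.33  5.79 -0.25] [95.31 -7.93 -0.26]
[258.8, 216.1] [ 73.49   3.57 -14.35]
[292.8, 216.1] [73.52  3.57 10.76]
[265.6, 211.8] [ 95.31  -0.67 -10.29]
[288.7, 213.0] [95.33 -1.69  8.41]
[383.1, 130.8] [95.5  63.11 77.95]
```

Emit:
step_arm(steps=[{"slide": [-1.8,-0.7,0],"turn": [0,0,0]},{"slide": [-1.8,-0.7,-7],"turn": [0,0,0]},{"slide": [-1.8,-0.7,-14],"turn": [0,0,0]},{"slide": [-1.8,-0.7,-14],"turn": [0,0,0]},{"slide": [-1.8,-0.7,-14],"turn": [0,0,0]}], gripper=-0.45)

```text
t: 10.35
position: [533.7, 27.4, 84.4]
ee_rot: [0.614, 0.35, 0.615, -0.35]
wrist_force: [-0.5, 0.3, -1.7]
width: 0.727
```

```bash
cat >> look.py <<'E'
def zoom(f,x,y,w,h,n,g=1.2):
    k=min(750/w,600/h);cv2.imwrite('pics/'+n,cv2.convertScaleAbs(cv2.resize(cv2.cvtColor(f['image'][y:y+h,x:x+w],cv2.COLOR_RGB2BGR),None,fx=k,fy=k,interpolation=cv2.INTER_CUBIC),alpha=g))
E
python3 - <<'E'
from look import *
s,f=look('w15.png',{})
zoom(f,240,195,80,64,'c15.png',1.2)
p=s['position'];Rt=rot(s['ee_rot'])
for z in (-11,0,11):print(proj(f,p+Rt@[73.5,6.5,z],s),proj(f,p+Rt@[p[2]-5,7.5,z],s))
E
```

```text
10.35 [533.7  27.4  84.4] [ 0.51  -0.86  -0.001] [-0.002  0.    -1.   ] [-0.5  0.3 -1.7] 0.727
[263.26713643 212.3494944 ] [263.62999048 208.48930753]
[278.22507182 212.35793805] [278.24973989 208.49765094]
[293.18228835 212.36638129] [292.86880258 208.50599396]
```

Emit:
step_arm(steps=[{"slide": [0,0,0],"turn": [0,0,0]},{"slide": [0,0,0],"turn": [0,0,0]},{"slide": [0,0,0],"turn": [0,0,0]}])

```text
t: 10.65
position: [534.5, 27.4, 85.4]
ee_rot: [0.614, 0.35, 0.614, -0.35]
wrist_force: [0.3, -0.1, -1.8]
width: 0.728
```

```bash
python3 - <<'E'
from look import *
s,f=look('w16.png',{})
zoom(f,240,195,80,64,'c16.png',1.2)
E
```

```text
10.65 [534.5  27.4  85.4] [ 0.51 -0.86  0.  ] [ 0. -0. -1.] [ 0.3 -0.1 -1.8] 0.728
```

Emit:
step_arm(steps=[{"slide": [-0.2,-0.5,0],"turn": [0,0,0]},{"slide": [-0.2,-0.5,-1.5],"turn": [0,0,0]},{"slide": [-0.2,-0.5,-3],"turn": [0,0,0]},{"slide": [-0.2,-0.5,-4],"turn": [0,0,0]},{"slide": [-0.2,-0.5,-4],"turn": [0,0,0]}], gripper=-0.46)

```text
t: 11.12
position: [533.9, 26.9, 80.9]
ee_rot: [0.614, 0.35, 0.615, -0.35]
wrist_force: [-0.9, -0.1, -1.5]
width: 0.732
```

```bash
python3 - <<'E'
from look import *
s,f=look('w17.png',{})
zoom(f,240,195,80,64,'c17.png',1.2)
E
```

```text
11.1167 [533.9  26.9  80.9] [ 0.51 -0.86 -0.  ] [-0.  0. -1.] [-0.9 -0.1 -1.5] 0.732
```

Emit:
step_arm(steps=[{"slide": [0,0,-1],"turn": [0,0,0]},{"slide": [0,0,-2],"turn": [0,0,0]},{"slide": [0,0,-2.5],"turn": [0,0,0]},{"slide": [0,0,-2.5],"turn": [0,0,0]},{"slide": [0,0,-2.5],"turn": [0,0,0]}])

```text
t: 11.58
position: [534.2, 26.9, 78.8]
ee_rot: [0.614, 0.35, 0.614, -0.35]
wrist_force: [0.5, 0.7, -1.9]
width: 0.733
```

```bash
python3 - <<'E'
from look import *
s,f=look('w18.png',{})
zoom(f,240,195,80,64,'c18.png',1.2)
s,f=look('s18.png',{},'side');zoom(f,220,190,100,80,'cs18.png',1)
E
```

```text
11.5833 [534.2  26.9  78.8] [ 0.51 -0.86  0.  ] [ 0.  0. -1.] [ 0.5  0.7 -1.9] 0.733
11.6333 [534.2  26.9  78.8] [ 0.51 -0.86  0.  ] [ 0. -0. -1.] [-1.5 -0.1  1.3] 0.727
```

Emit:
step_arm(steps=[{"slide": [0,0,0],"turn": [0,0,0]},{"slide": [0,0,0],"turn": [0,0,0]},{"slide": [0,0,0],"turn": [0,0,0]}], gripper=-0.42, grip_force=45)

```text
t: 11.93
position: [534.4, 26.9, 79.1]
ee_rot: [0.615, 0.35, 0.614, -0.35]
wrist_force: [-0.4, 1.0, 4.8]
width: 0.708
```

Emit:
step_arm(steps=[{"slide": [0,0,0.5],"turn": [0,0,0]},{"slide": [0,0,0.8],"turn": [0,0,0]},{"slide": [0,0,0.8],"turn": [0,0,0]}], gripper=-0.37)

```text
t: 12.18
position: [534.2, 26.9, 79.6]
ee_rot: [0.614, 0.35, 0.614, -0.35]
wrist_force: [-0.6, 0.8, 4.4]
width: 0.683
```

```bash
python3 - <<'E'
from look import *
s,f=look('w19.png',{})
zoom(f,240,195,80,64,'c19.png',1.2)
E
```

```text
12.1833 [534.2  26.9  79.6] [ 0.51 -0.86  0.  ] [ 0. -0. -1.] [-0.6  0.8  4.4] 0.683
```

Emit:
step_arm(steps=[{"slide": [0,0,0.5],"turn": [0,0,0]},{"slide": [0,0,1],"turn": [0,0,0]},{"slide": [0,0,1],"turn": [0,0,0]},{"slide": [0,0,1],"turn": [0,0,0]}], gripper=-0.3)

```text
t: 12.57
position: [534.0, 26.9, 80.4]
ee_rot: [0.614, 0.35, 0.614, -0.35]
wrist_force: [-1.8, 0.9, 3.7]
width: 0.654
```

```bash
python3 - <<'E'
from look import *
s,f=look('w20.png',{})
zoom(f,240,195,80,64,'c20.png',1.2)
E
```

```text
12.5667 [534.   26.9  80.4] [ 0.51 -0.86 -0.  ] [-0.  0. -1.] [-1.8  0.9  3.7] 0.654
```

Emit:
step_arm(steps=[{"slide": [0,0,0.5],"turn": [0,0,0]},{"slide": [0,0,1],"turn": [0,0,0]},{"slide": [0,0,1],"turn": [0,0,0]},{"slide": [0,0,1],"turn": [0,0,0]}], gripper=-0.22)

```text
t: 12.95
position: [533.9, 26.8, 81.2]
ee_rot: [0.614, 0.35, 0.615, -0.35]
wrist_force: [0.0, 0.4, -2.5]
width: 0.617
```

Emit:
step_arm(steps=[{"slide": [0,0,0.3],"turn": [0,0,0]},{"slide": [0,0,0.6],"turn": [0,0,0]},{"slide": [0,0,0.6],"turn": [0,0,0]},{"slide": [0,0,0.6],"turn": [0,0,0]}], gripper=-0.14)

```text
t: 13.28
position: [534.0, 26.8, 82.0]
ee_rot: [0.614, 0.35, 0.614, -0.35]
wrist_force: [0.1, 0.5, 0.1]
width: 0.576
```

```bash
python3 - <<'E'
from look import *
s,f=look('w21.png',{})
zoom(f,240,195,80,64,'c21.png',1.2)
E
```

```text
13.2833 [534.   26.8  82. ] [ 0.51 -0.86 -0.  ] [-0. -0. -1.] [0.1 0.5 0.1] 0.576
```

Emit:
step_arm(steps=[{"slide": [0,0,-0.5],"turn": [0,0,0]},{"slide": [0,0,-0.5],"turn": [0,0,0]},{"slide": [0,0,-0.5],"turn": [0,0,0]},{"slide": [0,0,-0.5],"turn": [0,0,0]}], gripper=-0.06)

```text
t: 13.67
position: [534.7, 27.1, 82.5]
ee_rot: [0.615, 0.35, 0.614, -0.35]
wrist_force: [-1.8, 1.8, 9.5]
width: 0.536
```

```bash
python3 - <<'E'
from look import *
s,f=look('w22.png',{})
zoom(f,240,195,80,64,'c22.png',1.2)
E
```

```text
13.6667 [534.7  27.1  82.5] [ 0.51 -0.86  0.  ] [ 0.001  0.001 -1.   ] [-1.8  1.8  9.5] 0.536
```

Emit:
step_arm(steps=[{"slide": [0,0,0.3],"turn": [0,0,0]},{"slide": [0,0,0.3],"turn": [0,0,0]},{"slide": [0,0,0.3],"turn": [0,0,0]}], gripper=-0.03)

```text
t: 13.97
position: [534.6, 27.1, 82.8]
ee_rot: [0.615, 0.35, 0.614, -0.35]
wrist_force: [-1.8, 2.2, 8.9]
width: 0.525
```

```bash
python3 - <<'E'
from look import *
s,f=look('w23.png',{})
zoom(f,235,195,90,72,'c23.png',1.2)
E
```

```text
13.9667 [534.6  27.1  82.8] [ 0.51 -0.86  0.  ] [ 0.001  0.    -1.   ] [-1.8  2.2  8.9] 0.525
```

Emit:
step_arm(steps=[{"slide": [0,0,0.5],"turn": [0,0,0]},{"slide": [0,0,1.5],"turn": [0,0,0]},{"slide": [0,0,3],"turn": [0,0,0]},{"slide": [0,0,5],"turn": [0,0,0]},{"slide": [0,0,7],"turn": [0,0,0]}])

```text
t: 14.43
position: [534.0, 26.8, 88.9]
ee_rot: [0.614, 0.35, 0.615, -0.35]
wrist_force: [-0.5, -0.8, -1.6]
width: 0.521
```

```bash
python3 - <<'E'
from look import *
s,f=look('w24.png',{})
zoom(f,215,185,130,104,'c24.png',1.2)
s,f=look('s24.png',{},'side');zoom(f,220,190,100,80,'cs24.png',1)
E
```

```text
14.4333 [534.   26.8  88.9] [ 0.51 -0.86 -0.  ] [-0. -0. -1.] [-0.5 -0.8 -1.6] 0.521
14.4833 [534.2  26.8  89.3] [ 0.51 -0.86  0.  ] [ 0. -0. -1.] [ 0.5 -0.4 -2.3] 0.523
```

Emit:
step_arm(steps=[{"slide": [0,0,12],"turn": [0,0,0]},{"slide": [0,0,30],"turn": [0,0,0]},{"slide": [0,0,55],"turn": [0,0,0]},{"slide": [0,0,80],"turn": [0,0,0]},{"slide": [0,0,105],"turn": [0,0,0]}])

```text
t: 14.95
position: [533.8, 26.8, 194.9]
ee_rot: [0.614, 0.35, 0.615, -0.35]
wrist_force: [0.4, 0.1, -1.9]
width: 0.518
```

Emit:
step_arm(steps=[{"slide": [0,0,8],"turn": [0,0,0]},{"slide": [0,0,8],"turn": [0,0,0]},{"slide": [0,0,8],"turn": [0,0,0]}])

```text
t: 15.2
position: [534.0, 26.8, 201.2]
ee_rot: [0.614, 0.35, 0.614, -0.35]
wrist_force: [-0.1, -0.4, -2.2]
width: 0.516
```

```bash
python3 - <<'E'
from look import *
s,f=look('w25.png',{'tray_middle':26})
zoom(f,215,185,130,104,'c25.png',1.2)
s,f=look('s25.png',{},'side');zoom(f,200,120,125,100,'cs25.png',1.3)
E
```

```text
15.2 [534.   26.8 201.2] [ 0.51 -0.86 -0.  ] [-0. -0. -1.] [-0.1 -0.4 -2.2] 0.516
tray_middle [(array([282.1, 186. ]), array([536. ,  23.7]), 0.35), (array([323.8, 293.2]), array([448.8, -86.1]), 0.34)]
15.3 [533.2  26.9 200.3] [ 0.51  -0.86  -0.001] [-0.003  0.    -1.   ] [ 0.6 -0.7 -1.5] 0.52
```

The ring slipped off on the fast lift and lies back on the table near the inkstone, with its eyes at about (286,157) and (304,163). I check its position and relax the pliers.

Emit:
step_arm(steps=[{"slide": [0,0,0],"turn": [0,0,0]},{"slide": [0,0,0],"turn": [0,0,0]},{"slide": [0,0,0],"turn": [0,0,0]},{"slide": [0,0,0],"turn": [0,0,0]}], gripper=-0.45)

```text
t: 15.68
position: [534.0, 26.8, 201.6]
ee_rot: [0.614, 0.35, 0.615, -0.35]
wrist_force: [-0.3, 0.2, -2.5]
width: 0.723
```

```bash
python3 - <<'E'
from look import *
s,f=look('w26.png',{'eye_a':5,'ring':0,'inkstone':0,'tray_middle':26})
zoom(f,240,130,100,80,'c26.png',1.2)
E
```

```text
15.6833 [534.   26.8 201.6] [ 0.51 -0.86 -0.  ] [-0.  0. -1.] [-0.3  0.2 -2.5] 0.723
eye_a [(array([284.4, 156.8]), array([560.8,  35.4]), 0.82), (array([303.9, 162.5]), array([566.3,  13.8]), 0.64)]
ring [(array([281.4, 183.5]), array([532.4,  22.2]), 0.69)]
inkstone [(array([353.3, 117.6]), array([633.1,  -6.6]), 0.77)]
tray_middle [(array([213.1, 297.4]), array([376.2,  24.3]), 0.56)]
```

```bash
python3 - <<'E'
from look import *
s=manip.get_state();f=manip.grab_frame('wrist')
a=onz(f,(284.4,157.07),5,s);b=onz(f,(302.4,164.0),5,s);m=(a+b)/2
print(a,b,m,np.linalg.norm(a-b),np.degrees(np.arctan2(*(b-a)[[1,0]])),s['position'])
for uv in((300.7,155),(340,174.7)):print(onz(f,uv,18,s))
for uv in((302,156.5),(340,175.5)):print(onz(f,uv,0,s))
E
```

```text
[560.67485864  35.19875925   5.        ] [564.24729576  14.298401     5.        ] [562.4610772   24.74858012   5.        ] 21.20347334255738 -80.30033705880679 [534.12166039  26.8412164  201.933393  ]
[572.93145621  22.91551964  18.        ]
[576.56132656 -24.25770519  18.        ]
[570.48706232  18.31375135   0.        ]
[574.22623047 -29.86943468   0.        ]
```

Emit:
step_arm(steps=[{"slide": [5,0,0],"turn": [0,0,-6]},{"slide": [14,-1,-15],"turn": [0,0,-12]},{"slide": [22,-2,-35],"turn": [0,0,-18]},{"slide": [27,-2.2,-55],"turn": [0,0,-20.7]},{"slide": [27,-2.2,-75],"turn": [0,0,-20.7]}])

```text
t: 16.4
position: [562.3, 24.5, 126.3]
ee_rot: [0.541, 0.456, 0.54, -0.455]
wrist_force: [0.7, 0.0, -1.4]
width: 0.724
```

Emit:
step_arm(steps=[{"slide": [0,0,-14],"turn": [0,0,0]},{"slide": [0,0,-26],"turn": [0,0,0]},{"slide": [0,0,-26],"turn": [0,0,0]},{"slide": [0,0,-26],"turn": [0,0,0]},{"slide": [0,0,-26],"turn": [0,0,0]}])

```text
t: 16.82
position: [561.6, 24.6, 101.7]
ee_rot: [0.542, 0.455, 0.541, -0.454]
wrist_force: [-0.4, 0.3, -1.1]
width: 0.727
```

```bash
cat > al.py <<'E'
from look import *
def al(n,lugs=None):
    s,f=look('w%s.png'%n,{})
    p=s['position'];Rt=rot(s['ee_rot']);zoom(f,240,190,80,64,'c%s.png'%n,1.2)
    # predicted crop pixels for aligned lugs (tool y 0.9, z 0.2) far top edge, hole centre
    k=9.375
    for nm,x,y in(('foot far edge',73.5,7.4),('lug far top edge',p[2]-5,8.4),('hole',p[2]-5,0.9)):
        print(nm,[((proj(f,p+Rt@[x,y,z+.2],s)-[240,190])*k).round(0) for z in(-11,11)])
    a=proj(f,p+Rt@[p[2]-5,1,0],s);b=proj(f,p+Rt@[p[2]-5,0,0],s);print('crop px per mm y',(a-b)*k)
E
python3 -c "
from al import *
al('27')"
```

```text
16.8167 [561.6  24.6 101.7] [ 0.173 -0.985  0.   ] [ 0.001 -0.    -1.   ] [-0.4  0.3 -1.1] 0.727
foot far edge [array([216., 203.]), array([497., 203.])]
lug far top edge [array([229., 103.]), array([486., 103.])]
hole [array([231., 186.]), array([485., 186.])]
crop px per mm y [-9.50714410e-03 -1.09125793e+01]
```

Emit:
step_arm(steps=[{"slide": [1.1,1.6,0],"turn": [0,0,0]},{"slide": [1.1,1.6,-6],"turn": [0,0,0]},{"slide": [1.1,1.6,-13],"turn": [0,0,0]},{"slide": [1.1,1.6,-13],"turn": [0,0,0]},{"slide": [1.1,1.6,-13],"turn": [0,0,0]}], gripper=-0.46)

```text
t: 17.28
position: [562.9, 26.6, 88.4]
ee_rot: [0.542, 0.455, 0.541, -0.454]
wrist_force: [-0.8, 3.3, 8.2]
width: 0.73
```

```bash
python3 -c "
from al import *
al('28')"
```

```text
17.2833 [562.9  26.6  88.4] [ 0.173 -0.985 -0.   ] [ 0.002  0.001 -1.   ] [-0.8  3.3  8.2] 0.73
foot far edge [array([216., 203.]), array([497., 203.])]
lug far top edge [array([222., 151.]), array([492., 152.])]
hole [array([223., 238.]), array([491., 238.])]
crop px per mm y [-1.09254648e-02 -1.14156734e+01]
```

Emit:
step_arm(steps=[{"slide": [0,0,3],"turn": [0,0,0]},{"slide": [-0.6,-0.1,5],"turn": [0,0,0]},{"slide": [-1.3,-0.2,5],"turn": [0,0,0]},{"slide": [-1.3,-0.2,5],"turn": [0,0,0]}])

```text
t: 17.67
position: [560.6, 26.0, 92.7]
ee_rot: [0.541, 0.455, 0.542, -0.455]
wrist_force: [-0.1, -0.7, -1.5]
width: 0.731
```

```bash
python3 -c "
from al import *
al('29')
s,f=look('s29.png',{},'side');zoom(f,200,150,125,100,'cs29.png',1.3)"
```

```text
17.6667 [560.6  26.   92.7] [ 0.173 -0.985  0.   ] [-0. -0. -1.] [-0.1 -0.7 -1.5] 0.731
foot far edge [array([216., 203.]), array([497., 203.])]
lug far top edge [array([225., 135.]), array([490., 135.])]
hole [array([226., 221.]), array([489., 221.])]
crop px per mm y [-1.04539639e-02 -1.12481589e+01]
17.7167 [560.6  26.   92.6] [ 0.173 -0.985 -0.   ] [-0.  0. -1.] [-0.1 -0.9 -0.8] 0.732
```

Emit:
step_arm(steps=[{"slide": [1.3,-0.6,0],"turn": [0,0,0]},{"slide": [1.3,-0.6,-3],"turn": [0,0,0]},{"slide": [1.3,-0.6,-6],"turn": [0,0,0]},{"slide": [1.3,-0.6,-7],"turn": [0,0,0]},{"slide": [1.3,-0.6,-7],"turn": [0,0,0]}])

```text
t: 18.18
position: [563.5, 26.2, 87.6]
ee_rot: [0.542, 0.456, 0.541, -0.454]
wrist_force: [-3.3, 4.0, 19.1]
width: 0.729
```

```bash
python3 -c "
from al import *
al('30')"
```

```text
18.1833 [563.5  26.2  87.6] [ 0.173 -0.985 -0.001] [ 0.003  0.001 -1.   ] [-3.3  4.  19.1] 0.729
foot far edge [array([216., 203.]), array([497., 203.])]
lug far top edge [array([222., 154.]), array([492., 155.])]
hole [array([223., 241.]), array([491., 241.])]
crop px per mm y [-1.10060312e-02 -1.14458602e+01]
```

Emit:
step_arm(steps=[{"slide": [0,0,5],"turn": [0,0,0]},{"slide": [-10,-2,12],"turn": [0,0,0]},{"slide": [-25,-4.5,12],"turn": [0,0,0]},{"slide": [-35,-6.5,12],"turn": [0,0,0]},{"slide": [-35,-6.5,10],"turn": [0,0,0]}])

```text
t: 18.65
position: [524.6, 18.7, 96.0]
ee_rot: [0.541, 0.454, 0.542, -0.455]
wrist_force: [-0.0, -0.4, -1.0]
width: 0.735
```

Emit:
step_arm(steps=[{"slide": [0,0,0],"turn": [0,0,0]},{"slide": [0,0,0],"turn": [0,0,0]}])

```text
t: 18.82
position: [527.5, 18.8, 96.0]
ee_rot: [0.542, 0.455, 0.541, -0.455]
wrist_force: [-0.2, -0.7, -2.1]
width: 0.729
```

```bash
python3 -c "
from al import *
al('31')"
```

```text
18.8167 [527.5  18.8  96. ] [ 0.173 -0.985  0.   ] [ 0. -0. -1.] [-0.2 -0.7 -2.1] 0.729
foot far edge [array([216., 203.]), array([497., 203.])]
lug far top edge [array([226., 123.]), array([488., 124.])]
hole [array([228., 208.]), array([487., 208.])]
crop px per mm y [-1.01025103e-02 -1.11254190e+01]
```

Emit:
step_arm(steps=[{"slide": [-6,-1,0],"turn": [0,0,0]},{"slide": [-6,-1,-6],"turn": [0,0,0]},{"slide": [-6,-1,-13],"turn": [0,0,0]},{"slide": [-6,-1,-16],"turn": [0,0,0]},{"slide": [-6,-1,-16],"turn": [0,0,0]}])

```text
t: 19.28
position: [520.5, 18.0, 78.7]
ee_rot: [0.541, 0.454, 0.542, -0.455]
wrist_force: [-0.5, -0.4, -2.2]
width: 0.729
```

```bash
python3 -c "
from al import *
al('32')"
```

```text
19.2833 [520.5  18.   78.7] [ 0.173 -0.985 -0.001] [-0.002  0.    -1.   ] [-0.5 -0.4 -2.2] 0.729
foot far edge [array([216., 203.]), array([497., 203.])]
lug far top edge [array([216., 190.]), array([497., 190.])]
hole [array([218., 280.]), array([496., 280.])]
crop px per mm y [ -0.01214488 -11.80977501]
```

Emit:
step_arm(steps=[{"slide": [0,0,-1.2],"turn": [0,0,0]},{"slide": [-6,-1,-1.2],"turn": [0,0,0]},{"slide": [-12,-2,-1.2],"turn": [0,0,0]},{"slide": [-18,-3,-1.2],"turn": [0,0,0]},{"slide": [-23,-4,-1.2],"turn": [0,0,0]}])

```text
t: 19.75
position: [497.2, 13.9, 78.8]
ee_rot: [0.541, 0.455, 0.542, -0.455]
wrist_force: [0.2, -0.8, -1.6]
width: 0.728
```

```bash
python3 -c "
from al import *
al('33')"
```

```text
19.75 [497.2  13.9  78.8] [ 0.173 -0.985 -0.   ] [-0.  0. -1.] [ 0.2 -0.8 -1.6] 0.728
foot far edge [array([216., 203.]), array([497., 203.])]
lug far top edge [array([216., 190.]), array([497., 190.])]
hole [array([218., 279.]), array([496., 279.])]
crop px per mm y [ -0.01212918 -11.80698224]
```

Emit:
step_arm(steps=[{"slide": [0,0,4],"turn": [0,0,0]},{"slide": [3,0.5,12],"turn": [0,0,0]},{"slide": [12,2,16],"turn": [0,0,0]},{"slide": [21,4,16],"turn": [0,0,0]},{"slide": [21,4,16],"turn": [0,0,0]}])

```text
t: 20.22
position: [522.0, 18.0, 95.6]
ee_rot: [0.543, 0.455, 0.541, -0.454]
wrist_force: [0.4, -1.6, -1.4]
width: 0.731
```

Emit:
step_arm(steps=[{"slide": [0,0,0],"turn": [0,0,0]},{"slide": [0,0,0],"turn": [0,0,0]}])

```text
t: 20.38
position: [518.8, 18.0, 94.4]
ee_rot: [0.541, 0.454, 0.542, -0.455]
wrist_force: [0.6, -0.2, -1.3]
width: 0.73
```

```bash
python3 -c "
from look import *
s,f=look('w34.png',{'eye_a':5,'tip_a':24})
zoom(f,235,150,100,80,'c34.png',1.2)"
```

```text
20.3833 [518.8  18.   94.4] [ 0.173 -0.985 -0.   ] [-0.001  0.    -1.   ] [ 0.6 -0.2 -1.3] 0.73
eye_a [(array([295.3, 193.2]), array([537.8,   7.7]), 0.96), (array([265.3, 188.2]), array([537.7,  31.2]), 0.75)]
tip_a [(array([259.3, 212.5]), array([524.1,  32.6]), 0.81), (array([293. , 208.5]), array([531.3,   9.1]), 0.66)]
```

Emit:
step_arm(steps=[{"slide": [0,0,0],"turn": [-0.45,2.56,0]},{"slide": [0,0,0],"turn": [-0.45,2.56,0]},{"slide": [0,0,0],"turn": [-0.45,2.56,0]}])

```text
t: 20.78
position: [519.5, 18.0, 94.5]
ee_rot: [0.531, 0.442, 0.552, -0.467]
wrist_force: [0.9, -0.3, -1.1]
width: 0.73
```

```bash
python3 -c "
from look import *
s,f=look('w35.png',{'eye_a':5,'tip_a':24,'pliers':82})
zoom(f,235,150,100,80,'c35.png',1.2)
s2,g=look('s35.png',{},'side');zoom(g,200,130,125,100,'cs35.png',1.3)"
```

```text
20.7833 [519.5  18.   94.5] [ 0.173 -0.985 -0.   ] [-0.044 -0.008 -0.999] [ 0.9 -0.3 -1.1] 0.73
eye_a [(array([262.8, 186.6]), array([535.7,  32.5]), 0.89), (array([296.9, 184.5]), array([541.9,   7.2]), 0.61)]
tip_a [(array([290.9, 210.9]), array([527.1,   9.7]), 0.77), (array([258.8, 214.2]), array([520.5,  32.1]), 0.75)]
pliers [(array([415.9, 408.7]), array([419. , -97.4]), 0.85), (array([276.5, 255.3]), array([522. ,  18.8]), 0.81), (array([ 24.3, 185.7]), array([539.3, 151.3]), 0.71)]
20.9833 [518.9  18.   94.7] [ 0.173 -0.985 -0.   ] [-0.044 -0.008 -0.999] [ 0.4  0.3 -1.2] 0.729
```

```bash
python3 -c "
from look import *
s=manip.get_state();f=manip.grab_frame('wrist');p=s['position'];Rt=rot(s['ee_rot']);print(p.round(1))
g=lambda u,v:(235+u/7.5,150+v/7.5)
a=onz(f,g(219,262),5,s);b=onz(f,g(437,268),5,s);print(a,b,(a+b)/2,np.degrees(np.arctan2(*(b-a)[[1,0]])))
# foot far edge points at height z ~ 22
for z in(20,22,24):
  A=onz(f,g(181,440),z,s);B=onz(f,g(455,432),z,s);m=(A+B)/2;print(z,A,B,m, np.degrees(np.arctan2(*(B-A)[[1,0]])), 'foot mid',m-6.5*np.array([.985,.173,0]))
"
```

```text
[518.9  17.9  94.7]
[536.55144072  31.60716433   5.        ] [539.78000202   9.61047481   5.        ] [538.16572137  20.60881957   5.        ] -81.65003931334952
20 [522.55183183  32.47983529  20.        ] [528.03742534   6.18569004  20.        ] [525.29462859  19.33276266  20.        ] -78.21574294474611 foot mid [518.89212859  18.20826266  20.        ]
22 [523.33982835  32.47726696  22.        ] [528.77397091   6.42974203  22.        ] [526.05689963  19.45350449  22.        ] -78.21574294474614 foot mid [519.65439963  18.32900449  22.        ]
24 [524.12782487  32.47469863  24.        ] [529.51051647   6.67379402  24.        ] [526.81917067  19.57424633  24.        ] -78.21574294474617 foot mid [520.41667067  18.44974633  24.        ]
```

Emit:
step_arm(steps=[{"slide": [6,0.7,0],"turn": [0,0,-1.5]},{"slide": [13,1.5,-2],"turn": [0,0,-3]},{"slide": [18.6,2.2,-6],"turn": [0,0,-3]},{"slide": [18.6,2.2,-8],"turn": [0,0,-3]},{"slide": [18.6,2.2,-8],"turn": [0,0,-3]}])

```text
t: 21.5
position: [537.3, 20.2, 86.0]
ee_rot: [0.519, 0.456, 0.54, -0.481]
wrist_force: [-0.4, -0.3, -0.9]
width: 0.728
```

Emit:
step_arm(steps=[{"slide": [0,0,0],"turn": [0,0,0]},{"slide": [0,0,0],"turn": [0,0,0]}])

```text
t: 21.67
position: [537.4, 20.2, 86.7]
ee_rot: [0.519, 0.456, 0.54, -0.481]
wrist_force: [0.1, -0.2, -1.5]
width: 0.732
```

```bash
python3 -c "
from look import *
s,f=look('w36.png',{})
zoom(f,240,190,80,64,'c36.png',1.2)"
```

```text
21.6667 [537.4  20.2  86.7] [ 0.122 -0.993 -0.   ] [-0.045 -0.005 -0.999] [ 0.1 -0.2 -1.5] 0.732
```

Emit:
step_arm(steps=[{"slide": [-1,-0.1,0],"turn": [0,0,0]},{"slide": [-1,-0.1,-2],"turn": [0,0,0]},{"slide": [-1,-0.1,-4],"turn": [0,0,0]},{"slide": [-1,-0.1,-5],"turn": [0,0,0]},{"slide": [-1,-0.1,-5],"turn": [0,0,0]}])

```text
t: 22.13
position: [536.6, 20.0, 81.4]
ee_rot: [0.518, 0.456, 0.54, -0.481]
wrist_force: [0.2, -0.0, -2.4]
width: 0.733
```

```bash
python3 -c "
from look import *
s,f=look('w37.png',{})
zoom(f,240,190,80,64,'c37.png',1.2)"
```

```text
22.1333 [536.6  20.   81.4] [ 0.121 -0.993 -0.   ] [-0.046 -0.005 -0.999] [ 0.2 -0.  -2.4] 0.733
```

Emit:
step_arm(steps=[{"slide": [-0.5,0,-1],"turn": [0,0,0]},{"slide": [-0.5,0,-2.5],"turn": [0,0,0]},{"slide": [-0.5,0,-3.5],"turn": [0,0,0]},{"slide": [-0.5,0,-4],"turn": [0,0,0]},{"slide": [-0.5,0,-4],"turn": [0,0,0]}])

```text
t: 22.6
position: [536.6, 20.1, 77.9]
ee_rot: [0.519, 0.457, 0.54, -0.48]
wrist_force: [-0.5, 0.4, 1.9]
width: 0.731
```

```bash
python3 -c "
from look import *
s,f=look('w38.png',{})
zoom(f,240,190,80,64,'c38.png',1.2)"
```

```text
22.6 [536.6  20.1  77.9] [ 0.121 -0.993 -0.   ] [-0.045 -0.005 -0.999] [-0.5  0.4  1.9] 0.731
```

Emit:
step_arm(steps=[{"slide": [0,0,0],"turn": [0,0,0]},{"slide": [0,0,0.3],"turn": [0,0,0]},{"slide": [0,0,0.3],"turn": [0,0,0]}], gripper=-0.4)

```text
t: 22.9
position: [536.6, 20.1, 78.4]
ee_rot: [0.519, 0.457, 0.54, -0.48]
wrist_force: [0.7, 1.0, 4.9]
width: 0.701
```

Emit:
step_arm(steps=[{"slide": [0,0,0.5],"turn": [0,0,0]},{"slide": [0,0,1],"turn": [0,0,0]},{"slide": [0,0,1],"turn": [0,0,0]}], gripper=-0.33)

```text
t: 23.15
position: [536.4, 20.2, 79.2]
ee_rot: [0.519, 0.457, 0.54, -0.48]
wrist_force: [0.1, 2.0, 4.2]
width: 0.667
```

```bash
python3 -c "
from look import *
s,f=look('w39.png',{})
zoom(f,240,190,80,64,'c39.png',1.2)"
```

```text
23.15 [536.4  20.2  79.2] [ 0.121 -0.993 -0.   ] [-0.045 -0.005 -0.999] [0.1 2.  4.2] 0.667
```

Emit:
step_arm(steps=[{"slide": [0,0,0.4],"turn": [0,0,0]},{"slide": [0,0,0.8],"turn": [0,0,0]},{"slide": [0,0,0.8],"turn": [0,0,0]}], gripper=-0.25)

```text
t: 23.45
position: [536.3, 20.0, 79.7]
ee_rot: [0.519, 0.457, 0.54, -0.481]
wrist_force: [-0.4, 0.8, 2.7]
width: 0.629
```

Emit:
step_arm(steps=[{"slide": [0,0,0.2],"turn": [0,0,0]},{"slide": [0,0,0.4],"turn": [0,0,0]},{"slide": [0,0,0.4],"turn": [0,0,0]}], gripper=-0.17)

```text
t: 23.7
position: [536.5, 20.0, 80.5]
ee_rot: [0.519, 0.457, 0.54, -0.481]
wrist_force: [-0.7, 1.2, 7.1]
width: 0.594
```

```bash
python3 -c "
from look import *
s,f=look('w40.png',{})
zoom(f,235,190,90,72,'c40.png',1.2)"
```

```text
23.7 [536.5  20.   80.5] [ 0.121 -0.993  0.   ] [-0.045 -0.006 -0.999] [-0.7  1.2  7.1] 0.594
```

Emit:
step_arm(steps=[{"slide": [0,0,0.3],"turn": [0,0,0]},{"slide": [0,0,0.5],"turn": [0,0,0]},{"slide": [0,0,0.5],"turn": [0,0,0]}], gripper=-0.1)

```text
t: 24.0
position: [536.7, 20.1, 81.2]
ee_rot: [0.519, 0.457, 0.54, -0.48]
wrist_force: [-0.7, 1.3, 8.3]
width: 0.558
```

Emit:
step_arm(steps=[{"slide": [0,0,0.3],"turn": [0,0,0]},{"slide": [0,0,0.4],"turn": [0,0,0]},{"slide": [0,0,0.4],"turn": [0,0,0]},{"slide": [0,0,0.4],"turn": [0,0,0]}], gripper=-0.04)

```text
t: 24.33
position: [536.7, 20.5, 81.7]
ee_rot: [0.519, 0.457, 0.54, -0.48]
wrist_force: [-0.7, 3.1, 9.2]
width: 0.525
```

```bash
python3 -c "
from look import *
s,f=look('w41.png',{})
zoom(f,235,190,90,72,'c41.png',1.2)"
```

```text
24.3333 [536.7  20.5  81.7] [ 0.121 -0.993 -0.001] [-0.044 -0.005 -0.999] [-0.7  3.1  9.2] 0.525
```

Emit:
step_arm(steps=[{"slide": [0,0,0],"turn": [0,0,0]},{"slide": [0,0,0.5],"turn": [0,0,0]},{"slide": [0,0,1],"turn": [0,0,0]},{"slide": [0,0,1.7],"turn": [0,0,0]},{"slide": [0,0,2.5],"turn": [0,0,0]}], gripper=-0.05)

```text
t: 24.8
position: [535.9, 19.9, 83.2]
ee_rot: [0.518, 0.456, 0.54, -0.481]
wrist_force: [-0.7, 1.2, -1.9]
width: 0.529
```

Emit:
step_arm(steps=[{"slide": [0,0,1],"turn": [0,0,0]},{"slide": [0,0,2.2],"turn": [0,0,0]},{"slide": [0,0,3.6],"turn": [0,0,0]},{"slide": [0,0,5],"turn": [0,0,0]},{"slide": [0,0,6],"turn": [0,0,0]}])

```text
t: 25.22
position: [536.3, 20.0, 89.8]
ee_rot: [0.519, 0.457, 0.54, -0.481]
wrist_force: [-0.4, -0.9, -2.3]
width: 0.527
```

```bash
python3 -c "
from look import *
s,f=look('w42.png',{})
zoom(f,215,185,130,104,'c42.png',1.2)
s2,g=look('s42.png',{},'side');zoom(g,220,190,100,80,'cs42.png',1.2)"
```

```text
25.2167 [536.3  20.   89.8] [ 0.121 -0.993  0.   ] [-0.045 -0.006 -0.999] [-0.4 -0.9 -2.3] 0.527
25.2667 [536.5  20.   89.9] [ 0.121 -0.993  0.   ] [-0.045 -0.006 -0.999] [-0.2  0.5 -2.3] 0.531
```

Emit:
step_arm(steps=[{"slide": [0,0,1.5],"turn": [0,0,0]},{"slide": [0,0,3.5],"turn": [0,0,0]},{"slide": [0,0,6],"turn": [0,0,0]},{"slide": [0,0,9],"turn": [0,0,0]},{"slide": [0,0,12],"turn": [0,0,0]}])

```text
t: 25.73
position: [536.4, 20.1, 102.0]
ee_rot: [0.519, 0.457, 0.54, -0.481]
wrist_force: [0.4, 0.2, -1.9]
width: 0.527
```

```bash
python3 -c "
from look import *
s,f=look('w43.png',{})
zoom(f,215,185,130,104,'c43.png',1.2)
"
```

```text
25.7333 [536.4  20.1 102. ] [ 0.121 -0.993  0.   ] [-0.045 -0.005 -0.999] [ 0.4  0.2 -1.9] 0.527
```

Emit:
step_arm(steps=[{"slide": [0,0,2],"turn": [0,0,0]},{"slide": [0,0,5],"turn": [0,0,0]},{"slide": [0,0,9],"turn": [0,0,0]},{"slide": [0,0,14],"turn": [0,0,0]},{"slide": [0,0,19],"turn": [0,0,0]}])

```text
t: 26.2
position: [536.3, 20.1, 121.2]
ee_rot: [0.519, 0.457, 0.54, -0.481]
wrist_force: [0.8, 0.4, -1.7]
width: 0.532
```

Emit:
step_arm(steps=[{"slide": [0,1,5],"turn": [0,0,0]},{"slide": [0,3,10],"turn": [0,0,0]},{"slide": [0,6,15],"turn": [0,0,0]},{"slide": [0,10,20],"turn": [0,0,0]},{"slide": [0,14,25],"turn": [0,0,0]}])

```text
t: 26.62
position: [536.3, 34.5, 146.2]
ee_rot: [0.519, 0.457, 0.54, -0.481]
wrist_force: [1.2, -1.2, -2.2]
width: 0.527
```

Emit:
step_arm(steps=[{"slide": [0,5,5],"turn": [0,0,0]},{"slide": [0,10,10],"turn": [0,0,0]},{"slide": [0,15,15],"turn": [0,0,0]},{"slide": [0,21,20],"turn": [0,0,0]},{"slide": [0,27,25],"turn": [0,0,0]}])

```text
t: 27.03
position: [536.3, 61.7, 171.1]
ee_rot: [0.519, 0.457, 0.54, -0.481]
wrist_force: [-0.6, 0.1, -2.4]
width: 0.533
```

Emit:
step_arm(steps=[{"slide": [0,6,5],"turn": [0,0,0]},{"slide": [0,13,10],"turn": [0,0,0]},{"slide": [0,20,15],"turn": [0,0,0]},{"slide": [0,27,19],"turn": [0,0,0]},{"slide": [0,34,22],"turn": [0,0,0]}])

```text
t: 27.45
position: [536.4, 95.8, 193.2]
ee_rot: [0.519, 0.457, 0.54, -0.48]
wrist_force: [-0.2, -0.0, -2.9]
width: 0.528
```

```bash
python3 -c "
from look import *
s,f=look('w44.png',{'tray_middle':26,'dish_a':26,'carousel':0})
zoom(f,215,185,130,104,'c44.png',1.2)
"
```

```text
27.45 [536.4  95.8 193.2] [ 0.121 -0.993  0.   ] [-0.045 -0.005 -0.999] [-0.2 -0.  -2.9] 0.528
tray_middle []
dish_a [(array([126. , 214.1]), array([481.1, 251.8]), 0.95), (array([240.8, 173.3]), array([540.3, 134.3]), 0.86), (array([245.6, 212.3]), array([498.6, 126. ]), 0.17)]
carousel [(array([187.9, 186.2]), array([511.3, 194. ]), 0.8), (array([ 99.1, 362. ]), array([234.7, 314.9]), 0.57)]
```

```bash
cat > tray.py <<'E'
from look import *
from scipy.optimize import least_squares
def tray(f,s,dbg=None):
    im=f['image'];hsv=cv2.cvtColor(im,cv2.COLOR_RGB2HSV)
    m=((hsv[...,0]<20)&(hsv[...,1]>90)&(hsv[...,2]>60)).astype(np.uint8)
    n,l,st,_=cv2.connectedComponentsWithStats(m);k=1+np.argmax(st[1:,4]);m=(l==k).astype(np.uint8)
    cs,_=cv2.findContours(m,cv2.RETR_EXTERNAL,cv2.CHAIN_APPROX_NONE);h=cv2.convexHull(max(cs,key=cv2.contourArea))[:,0]
    P=np.array([onz(f,u,26,s)[:2] for u in h.astype(float)])
    r=least_squares(lambda q:np.hypot(P[:,0]-q[0],P[:,1]-q[1])-98,P.mean(0),loss='soft_l1',f_scale=1)
    r2=least_squares(lambda q:np.hypot(P[:,0]-q[0],P[:,1]-q[1])-q[2],[*r.x,98],loss='soft_l1',f_scale=1)
    return r.x,r2.x,np.abs(r.fun).mean(),len(P)
E
python3 -c "
from tray import *
s=manip.get_state();f=manip.grab_frame('wrist');print(tray(f,s))
f=manip.grab_frame('top');save(f,'t44.png');print(tray(f,None))
f=manip.grab_frame('side');save(f,'s44.png');print(tray(f,None))
"; python3 crop.py w44.png 110 150 120 90 c44b.png
```

```text
(array([513.23990398, 193.86337746]), array([514.36176678, 194.40548224,  96.36561848]), np.float64(1.5114865940135986), 51)
(array([319.68016018, 235.52349827]), array([418.65332679, 200.57094661, 420.28445693]), np.float64(263.7722374746795), 16)
(array([511.59790293, 197.21522652]), array([511.61487428, 197.20016925,  97.94619978]), np.float64(0.7717644355972026), 34)
6.666666666666667
```

```bash
python3 -c "
from tray import *
s=manip.get_state();f=manip.grab_frame('wrist');save(f,'w45.png');p=s['position'];Rt=rot(s['ee_rot']);print(p.round(2))
g=lambda u,v:(215+u/5.77,185+v/5.77)
d=np.array([.993,.121,0]);l=np.array([.121,-.993,0])
for nm,uv,dz in(('footfar',(370,122),76.7),('lugfarL',(188,93),76.7),('lugfarR',(550,93),76.7),('lugcornL',(135,103),76.7),('lugcornL2',(242,85),76.7),('lugcornR2',(605,103),76.7),('lugcornR1',(495,85),76.7),('rear top outer',(370,500),76.7),('rear outer sag5',(370,500),81.7),('rear sag10',(370,500),86.7)):
  X=onz(f,g(*uv),p[2]-dz,s)-p;print(nm,'fwd',round(X@d,1),'lat',round(X@l,1))
"; python3 crop.py w45.png 215 185 130 104 c45.png
```

```text
[536.12  94.77 192.32]
footfar fwd 7.3 lat 1.0
lugfarL fwd 11.3 lat -22.1
lugfarR fwd 11.3 lat 24.0
lugcornL fwd 9.9 lat -29.0
lugcornL2 fwd 12.3 lat -15.2
lugcornR2 fwd 9.9 lat 31.1
lugcornR1 fwd 12.4 lat 17.0
rear top outer fwd -49.2 lat 1.1
rear outer sag5 fwd -52.4 lat 1.1
rear sag10 fwd -55.6 lat 1.1
5.769230769230769
```

```bash
cat > spin.py <<'E'
from tray import *
def ext(f,s,c,r):
    a=np.linspace(0,2*np.pi,120);P=np.array([proj(f,[c[0]+r*np.cos(t),c[1]+r*np.sin(t),c[2]],s) for t in a])
    return np.array([P[:,0].min(),P[:,0].max(),P[:,1].min(),P[:,1].max()])
def fit(f,s,obs):
    # obs: list of (radius,dz,[l,r,t,b] full px with nan)
    def res(q):
        o=[]
        for r,dz,e in obs:
            d=ext(f,s,[q[0],q[1],q[2]+dz],r)-np.array(e,float);o.append(d[~np.isnan(d)])
        return np.concatenate(o)
    R=least_squares(res,[512,196,64]);return R.x,R.fun.round(1)
E
python3 -c "
from spin import *
f=manip.grab_frame('wrist')
s=dict(position=np.array([536.4,95.8,193.2]),ee_rot=manip.get_state()['ee_rot'])
k=6.667;cv=lambda l,r,t,b:[110+l/k,110+r/k,150+t/k,150+b/k]
n=np.nan
print(fit(f,s,[(34,0,cv(147,634,120,577)),(18,15.5,cv(209,492,268,n)),(14,21.5,cv(212,440,318,530))]))
print(fit(f,s,[(34,0,cv(147,634,120,577))]))
print(fit(f,s,[(14,21.5,cv(212,440,318,530))]))
"
```

```text
(array([513.40440436, 194.60685205,  63.85052086]), array([-1.4,  0.3,  0. ,  1. ,  0. , -0.7,  0.6,  1.4,  0.3, -0.1, -1.5]))
(array([511.83603504, 195.84064787,  58.52537645]), array([-0.1,  0.1,  0.1, -0.2]))
(array([516.91969217, 191.87206721,  73.43368221]), array([-0.1,  0.1,  0.1, -0.1]))
```

Emit:
step_arm(steps=[{"slide": [0,3,0],"turn": [0,0,0]},{"slide": [0,8,0],"turn": [0,0,0]},{"slide": [0,15,0],"turn": [0,0,0]},{"slide": [0,23,0],"turn": [0,0,0]},{"slide": [0,31,0],"turn": [0,0,0]}])

```text
t: 28.32
position: [536.3, 127.0, 192.6]
ee_rot: [0.519, 0.457, 0.54, -0.481]
wrist_force: [-0.4, 0.5, -1.9]
width: 0.531
```

Emit:
step_arm(steps=[{"slide": [0,8,0],"turn": [0,0,0]},{"slide": [0,16,0],"turn": [0,0,0]},{"slide": [0,24,0],"turn": [0,0,0]},{"slide": [0,32,0],"turn": [0,0,0]},{"slide": [0,40,0],"turn": [0,0,0]}])

```text
t: 28.73
position: [538.1, 154.1, 192.6]
ee_rot: [0.52, 0.454, 0.548, -0.473]
wrist_force: [-0.4, -0.7, -1.5]
width: 0.531
```

Emit:
step_arm(steps=[{"slide": [0,8,0],"turn": [0,0,0]},{"slide": [0,15,0],"turn": [0,0,0]},{"slide": [0,21,0],"turn": [0,0,0]},{"slide": [0,26,0],"turn": [0,0,0]},{"slide": [0,30,0],"turn": [0,0,0]}])

```text
t: 29.15
position: [540.3, 170.6, 192.6]
ee_rot: [0.522, 0.451, 0.556, -0.464]
wrist_force: [-0.6, -0.3, -2.5]
width: 0.531
```

Emit:
step_arm(steps=[{"slide": [0,2.5,0],"turn": [0,0,0]},{"slide": [0,2.5,0],"turn": [0,0,0]},{"slide": [0,2.5,0],"turn": [0,0,0]}])

```text
t: 29.4
position: [540.4, 171.7, 192.6]
ee_rot: [0.522, 0.45, 0.556, -0.464]
wrist_force: [0.0, -0.1, -2.1]
width: 0.531
```

```bash
python3 -c "
from tray import *
s,f=look('w46.png',{})
print(tray(f,s))
zoom(f,215,185,130,104,'c46.png',1.2)
"
```

```text
29.4 [540.4 171.7 192.6] [ 0.163 -0.986 -0.025] [-0.049  0.017 -0.999] [ 0.  -0.1 -2.1] 0.531
(array([512.37770856, 194.69655683]), array([514.39419328, 194.87726626,  96.23765334]), np.float64(1.2022908791208888), 45)
```

```bash
python3 -c "
from h import *
s=manip.get_state();print(s['joint_positions'].round(3),s['position'])"
```

```text
[ 0.164  0.429 -0.053  1.134  0.025  3.141] [540.39751165 171.69777411 192.6449198 ]
```

```bash
python3 -c "
from h import *
s=manip.get_state();R=rot(s['ee_rot'])
ph=np.radians(-58);z=np.array([np.cos(ph),np.sin(ph),0]);d=np.array([-np.sin(ph),np.cos(ph),0]);x=-.045*d-np.array([0,0,.999]);x/=np.linalg.norm(x)
D=np.stack([x,np.cross(z,x),z],1)
print(Ro.from_matrix(D@R.T).as_rotvec(degrees=True), np.array([532.5,209,192.6])-s['position'],d)
"
```

```text
[-1.34702008 -0.54823126 22.60127164] [-7.89751165 37.30222589 -0.0449198 ] [0.8480481  0.52991926 0.        ]
```

Emit:
step_arm(steps=[{"slide": [-0.5,1,0],"turn": [-0.1,0,1.5]},{"slide": [-1.5,4,0],"turn": [-0.3,-0.1,4]},{"slide": [-3,10,0],"turn": [-0.5,-0.2,7.5]},{"slide": [-4.5,17,0],"turn": [-0.7,-0.3,11]},{"slide": [-6,24,0],"turn": [-0.8,-0.35,14.5]}])

```text
t: 29.87
position: [534.3, 195.9, 192.7]
ee_rot: [0.582, 0.373, 0.605, -0.395]
wrist_force: [-0.2, -0.5, -2.1]
width: 0.529
```

Emit:
step_arm(steps=[{"slide": [-1,6,0],"turn": [0,0,3.5]},{"slide": [-1.5,10,0],"turn": [0,0,6.5]},{"slide": [-1.9,13,0],"turn": [0,0,8]},{"slide": [-1.9,13,0],"turn": [0,0,8]},{"slide": [-1.9,13,0],"turn": [0,0,8]}])

```text
t: 30.28
position: [532.5, 208.8, 192.6]
ee_rot: [0.607, 0.332, 0.629, -0.355]
wrist_force: [-0.3, 0.4, -0.9]
width: 0.532
```

```bash
python3 -c "
from tray import *
s,f=look('w47.png',{})
print(tray(f,s),s['joint_positions'][5])
zoom(f,215,185,130,104,'c47.png',1.2)
R=rot(s['ee_rot'])
ph=np.radians(-58);z=np.array([np.cos(ph),np.sin(ph),0]);d=np.array([-np.sin(ph),np.cos(ph),0]);x=-.045*d-np.array([0,0,.999]);x/=np.linalg.norm(x)
D=np.stack([x,np.cross(z,x),z],1)
print(Ro.from_matrix(D@R.T).as_rotvec(degrees=True))
"
```

```text
30.2833 [532.5 208.8 192.6] [ 0.528 -0.849 -0.01 ] [-0.043 -0.015 -0.999] [-0.3  0.4 -0.9] 0.532
(array([512.1155465 , 194.87175413]), array([514.51793427, 195.9083238 ,  95.95358387]), np.float64(3.8645408285420735), 35) 2.833247626693072
[-0.52675038 -0.25111664  0.13239577]
```

```bash
python3 -c "
from spin import *
s=manip.get_state();f=manip.grab_frame('wrist');save(f,'w48.png')
print(s['position'].round(2))
k=5.77;cv=lambda l,r,t,b:np.array([215+l/k,215+r/k,185+t/k,185+b/k])
n=np.nan
for h in(58,62,66):
  ob=[(18,15.5,cv(268,n,112,n)),(14,21.5,cv(302,n,148,n)),(34,0,cv(203,578,n,n))]
  def res(q):
    o=[]
    for r,dz,e in ob:
      d=ext(f,s,[q[0],q[1],h+dz],r)-e;o.append(d[~np.isnan(d)])
    return np.concatenate(o)
  R=least_squares(res,[512,196]);print(h,R.x,R.fun.round(1))
  X=np.array([*R.x,0])-s['position'];ph=np.radians(-58);print('fwd',X[:2]@[-np.sin(ph),np.cos(ph)],'lat',X[:2]@[np.cos(ph),np.sin(ph)])
p=s['position'];ph=np.radians(-58);d=np.array([-np.sin(ph),np.cos(ph),0]);l=np.array([np.cos(ph),np.sin(ph),0])
g=lambda u,v:(215+u/k,185+v/k)
for nm,uv in(('footfar',(370,122)),('lugL',(135,108)),('lugL2',(242,90)),('lugR',(605,108)),('lugR1',(495,88)),('arcL',(155,310)),('arcR',(585,310)),('rear',(370,500)),('rearin',(370,462))):
  X=onz(f,g(*uv),p[2]-76.7,s)-p;print(nm,'fwd',round(X@d,1),'lat',round(X@l,1))
zoom(f,215,185,130,104,'c48.png',1.6)
"
```

```text
[532.54 208.58 192.63]
58 [512.38724417 193.21986025] [ 1.1 -0.1 -0.7  0.4 -3.5  3.1]
fwd -25.228880476976368 lat 2.3482647438128863
62 [513.73351141 193.90982141] [ 0.9 -0.1 -0.8  0.4 -3.9  3.7]
fwd -23.721557393627407 lat 2.4765574449098504
66 [515.07939779 194.59934161] [ 0.8 -0.2 -0.9  0.5 -4.3  4.4]
fwd -22.21479097670754 lat 2.605022271709593
footfar fwd 7.0 lat -0.1
lugL fwd 8.9 lat -30.2
lugL2 fwd 11.4 lat -16.4
lugR fwd 9.0 lat 29.9
lugR1 fwd 11.7 lat 15.8
arcL fwd -19.9 lat -29.0
arcR fwd -19.7 lat 28.5
rear fwd -49.4 lat -0.2
rearin fwd -43.3 lat -0.2
```

Emit:
step_arm(steps=[{"slide": [0.6,-0.4,0],"turn": [-0.26,-0.12,0]},{"slide": [1.3,-0.9,-2],"turn": [-0.53,-0.25,0]},{"slide": [1.3,-0.9,-4],"turn": [-0.53,-0.25,0]},{"slide": [1.3,-0.9,-4],"turn": [-0.53,-0.25,0]}])

```text
t: 30.72
position: [533.6, 207.7, 188.1]
ee_rot: [0.61, 0.329, 0.626, -0.357]
wrist_force: [0.3, -0.6, -1.8]
width: 0.529
```

```bash
python3 -c "
from spin import *
s,f=look('w49.png',{})
zoom(f,215,185,130,104,'c49.png',1.6)
"
```

```text
30.7167 [533.6 207.7 188.1] [ 0.528 -0.849 -0.   ] [-0.039 -0.024 -0.999] [ 0.3 -0.6 -1.8] 0.529
```

```bash
python3 -c "
from spin import *
i=cv2.imread('pics/w49.png')[165:245,225:335]
cv2.imwrite('pics/c49b.png',cv2.convertScaleAbs(cv2.resize(i,None,fx=7,fy=7,interpolation=cv2.INTER_CUBIC),alpha=2.2))
"
python3 -c "
from spin import *
f=manip.grab_frame('wrist');s=manip.get_state();s['position']=np.array([533.6,207.7,188.1]);p=s['position']
print(manip.get_state()['position'])
ph=np.radians(-58);d=np.array([-np.sin(ph),np.cos(ph),0]);l=np.array([np.cos(ph),np.sin(ph),0])
F=lambda row,z,col=279.3:(onz(f,(col,row),z,s)-p)@d
L=lambda col,z,row:(onz(f,(col,row),z,s)-p)@l
a=F(177.1,26)-34;print('axis from hub base',a)
for h in(56,58,60,62,64,66,68):print(h,'hubtop',F(183.6,h)-34,'landtop',F(206.4,h+15.5)-18,'nosebase',F(213.3,h+15.5)-14,'nosetop',F(215.2,h+21.5)-14)
print('lat hub', [L(225+c/7,60,190) for c in (160,603)], 'land',[L(225+c/7,78,208) for c in(258,505)],'ring arcs',[L(215+c/5.77,p[2]-76.7,185+310/5.77) for c in(155,585)])
print('rear',F(185+500/5.77,p[2]-76.7),F(185+500/5.77,p[2]-78.7))
"
```

```text
[533.69666387 207.82669922 188.45346847]
axis from hub base -28.465797516060086
56 hubtop -26.25439112352054 landtop -26.427678377471914 nosebase -28.95860780671248 nosetop -28.30147356568129
58 hubtop -25.65772258368495 landtop -25.667939756379404 nosebase -28.147661068829088 nosetop -27.476268366314926
60 hubtop -25.06105404384926 landtop -24.908201135286795 nosebase -27.336714330945707 nosetop -26.651063166948546
62 hubtop -24.464385504013656 landtop -24.148462514194186 nosebase -26.525767593062312 nosetop -25.825857967582273
64 hubtop -23.86771696417806 landtop -23.388723893101687 nosebase -25.71482085517892 nosetop -25.000652768215907
66 hubtop -23.271048424342467 landtop -22.62898527200906 nosebase -24.903874117295523 nosetop -24.175447568849627
68 hubtop -22.674379884506862 landtop -21.869246650916466 nosebase -24.09292737941213 nosetop -23.35024236948326
lat hub [np.float64(-27.487303247249706), np.float64(29.358466161615837)] land [np.float64(-14.194993174221713), np.float64(16.029754566231716)] ring arcs [np.float64(-28.13956418525728), np.float64(29.341745689297934)]
rear -49.536132111067 -50.818845077367875
```

Emit:
step_arm(steps=[{"slide": [0,0,-3],"turn": [0,0,0]},{"slide": [0,0,-7],"turn": [0,0,0]},{"slide": [0,0,-12],"turn": [0,0,0]},{"slide": [0,0,-17],"turn": [0,0,0]},{"slide": [0,0,-20],"turn": [0,0,0]}])

```text
t: 31.23
position: [533.4, 207.8, 167.6]
ee_rot: [0.61, 0.329, 0.626, -0.357]
wrist_force: [-0.0, -0.0, -2.6]
width: 0.533
```

Emit:
step_arm(steps=[{"slide": [0,0,0],"turn": [0,0,0]},{"slide": [0,0,0],"turn": [0,0,0]}])

```text
t: 31.4
position: [533.6, 207.8, 168.4]
ee_rot: [0.61, 0.329, 0.626, -0.357]
wrist_force: [-0.2, -0.5, -2.2]
width: 0.529
```

```bash
python3 -c "
from spin import *
s,f=look('w50.png',{})
zoom(f,225,170,110,80,'c50.png',2.2)
s2,g=look('s50.png',{},'side');zoom(g,205,215,100,75,'cs50.png',1.6)
"
```

```text
31.4 [533.6 207.8 168.4] [ 0.529 -0.849 -0.   ] [-0.039 -0.024 -0.999] [-0.2 -0.5 -2.2] 0.529
31.45 [533.8 207.9 168.6] [ 0.529 -0.849 -0.   ] [-0.038 -0.024 -0.999] [-1.3  0.9 -1. ] 0.528
```

```bash
cat > ff.py <<'E'
from spin import *
def run(obs,ringrows,k,ox,oy):
    s=manip.get_state();f=manip.grab_frame('wrist');p=s['position'];z=rot(s['ee_rot'])[:,2];l=np.array([z[0],z[1],0]);d=np.array([-z[1],z[0],0])
    F=lambda row,zz:round((onz(f,(ox+375/k,oy+row/k),zz,s)-p)@d,1)
    print(p.round(1))
    for h in(58,60,62,64,66):print(h,[F(r,h+dz)-rad for r,dz,rad in obs])
E
python3 -c "
from ff import *
run([(137,0,34),(308,15.5,18),(350,15.5,14),(368,21.5,14)],None,6.82,225,170)"
```

```text
[533.9 207.9 168.8]
58 [np.float64(-25.5), np.float64(-25.9), np.float64(-27.3), np.float64(-27.0)]
60 [np.float64(-24.9), np.float64(-25.1), np.float64(-26.5), np.float64(-26.1)]
62 [np.float64(-24.2), np.float64(-24.2), np.float64(-25.6), np.float64(-25.3)]
64 [np.float64(-23.6), np.float64(-23.4), np.float64(-24.7), np.float64(-24.4)]
66 [np.float64(-22.9), np.float64(-22.6), np.float64(-23.9), np.float64(-23.5)]
```

Emit:
step_arm(steps=[{"slide": [0,0,-1.5],"turn": [0,0,0]},{"slide": [0,0,-3],"turn": [0,0,0]},{"slide": [0,0,-4.5],"turn": [0,0,0]},{"slide": [0,0,-6],"turn": [0,0,0]},{"slide": [0,0,-6],"turn": [0,0,0]}])

```text
t: 31.97
position: [533.6, 207.8, 162.2]
ee_rot: [0.61, 0.329, 0.626, -0.357]
wrist_force: [-0.7, -0.5, -2.1]
width: 0.525
```

```bash
python3 -c "
from spin import *
s,f=look('w51.png',{})
zoom(f,225,170,110,80,'c51.png',2.2)
s2,g=look('s51.png',{},'side');zoom(g,215,230,80,60,'cs51.png',1.6)
"
```

```text
31.9667 [533.6 207.8 162.2] [ 0.528 -0.849 -0.   ] [-0.039 -0.024 -0.999] [-0.7 -0.5 -2.1] 0.525
32.0167 [533.7 207.9 162.4] [ 0.529 -0.849 -0.   ] [-0.039 -0.024 -0.999] [ 1.   0.  -2.2] 0.531
```

Emit:
step_arm(steps=[{"slide": [0,0,-1],"turn": [0,0,0]},{"slide": [0,0,-2],"turn": [0,0,0]},{"slide": [0,0,-3],"turn": [0,0,0]},{"slide": [0,0,-3],"turn": [0,0,0]}])

```text
t: 32.4
position: [533.7, 207.8, 159.4]
ee_rot: [0.61, 0.329, 0.626, -0.357]
wrist_force: [-0.3, -1.0, -2.2]
width: 0.531
```

Emit:
step_arm(steps=[{"slide": [0,0,-1],"turn": [0,0,0]},{"slide": [0,0,-2],"turn": [0,0,0]},{"slide": [0,0,-2],"turn": [0,0,0]}])

```text
t: 32.65
position: [533.7, 207.9, 157.4]
ee_rot: [0.61, 0.329, 0.626, -0.357]
wrist_force: [0.2, -0.5, -1.6]
width: 0.528
```

```bash
python3 -c "
from ff import *
s,f=look('w52.png',{})
zoom(f,225,170,110,80,'c52.png',2.2)
"
```

```text
32.65 [533.7 207.9 157.4] [ 0.528 -0.849 -0.   ] [-0.038 -0.024 -0.999] [ 0.2 -0.5 -1.6] 0.528
```

Emit:
step_arm(steps=[{"slide": [0,0,-1],"turn": [0,0,0]},{"slide": [0,0,-2],"turn": [0,0,0]},{"slide": [0,0,-3],"turn": [0,0,0]},{"slide": [0,0,-3],"turn": [0,0,0]}])

```text
t: 33.03
position: [533.7, 207.8, 154.4]
ee_rot: [0.61, 0.329, 0.626, -0.357]
wrist_force: [-0.4, 0.7, -2.1]
width: 0.534
```

Emit:
step_arm(steps=[{"slide": [0,0,-1],"turn": [0,0,0]},{"slide": [0,0,-2],"turn": [0,0,0]},{"slide": [0,0,-3],"turn": [0,0,0]},{"slide": [0,0,-3],"turn": [0,0,0]}])

```text
t: 33.37
position: [533.7, 207.9, 151.4]
ee_rot: [0.61, 0.329, 0.626, -0.357]
wrist_force: [-0.5, -0.2, -2.4]
width: 0.532
```

```bash
python3 -c "
from ff import *
s,f=look('w53.png',{})
zoom(f,225,170,110,80,'c53.png',2.2)
s2,g=look('s53.png',{},'side');zoom(g,215,230,80,60,'cs53.png',1.6)
"
```

```text
33.3667 [533.7 207.9 151.4] [ 0.529 -0.849 -0.   ] [-0.038 -0.024 -0.999] [-0.5 -0.2 -2.4] 0.532
33.4167 [533.7 207.8 151.5] [ 0.528 -0.849 -0.   ] [-0.038 -0.024 -0.999] [ 0.2 -0.4 -2. ] 0.532
```

Emit:
step_arm(steps=[{"slide": [0,0,-1],"turn": [0,0,0]},{"slide": [0,0,-2],"turn": [0,0,0]},{"slide": [0,0,-3],"turn": [0,0,0]},{"slide": [0,0,-3],"turn": [0,0,0]}])

```text
t: 33.8
position: [533.7, 207.8, 148.4]
ee_rot: [0.61, 0.329, 0.626, -0.357]
wrist_force: [-0.4, 0.6, -2.2]
width: 0.531
```

Emit:
step_arm(steps=[{"slide": [0,0,-1],"turn": [0,0,0]},{"slide": [0,0,-2],"turn": [0,0,0]},{"slide": [0,0,-2],"turn": [0,0,0]}])

```text
t: 34.05
position: [533.7, 207.9, 146.4]
ee_rot: [0.61, 0.329, 0.626, -0.357]
wrist_force: [0.6, -0.2, -1.8]
width: 0.529
```

Emit:
step_arm(steps=[{"slide": [0,0,-0.7],"turn": [0,0,0]},{"slide": [0,0,-1.4],"turn": [0,0,0]},{"slide": [0,0,-1.4],"turn": [0,0,0]}])

```text
t: 34.3
position: [534.1, 208.0, 145.5]
ee_rot: [0.61, 0.33, 0.626, -0.357]
wrist_force: [0.2, 0.4, -0.1]
width: 0.53
```

Emit:
step_arm(steps=[{"slide": [0,0,-0.5],"turn": [0,0,0]},{"slide": [0,0,-1],"turn": [0,0,0]},{"slide": [0,0,-1],"turn": [0,0,0]}])

```text
t: 34.55
position: [534.5, 208.2, 145.2]
ee_rot: [0.611, 0.33, 0.625, -0.357]
wrist_force: [-1.2, 0.7, 7.4]
width: 0.525
```

```bash
python3 -c "
from ff import *
s,f=look('w54.png',{})
zoom(f,215,185,130,104,'c54.png',2.0)
s2,g=look('s54.png',{},'side');zoom(g,215,230,80,60,'cs54.png',1.6)
"
```

```text
34.55 [534.5 208.2 145.2] [ 0.529 -0.849  0.   ] [-0.036 -0.023 -0.999] [-1.2  0.7  7.4] 0.525
34.6 [534.5 208.2 145.2] [ 0.529 -0.849  0.   ] [-0.036 -0.023 -0.999] [-1.6  0.8  7. ] 0.528
```

Emit:
step_arm(steps=[{"slide": [0.3,0.2,0],"turn": [0,0,0]},{"slide": [0.5,0.3,0],"turn": [0,0,0]},{"slide": [0.5,0.3,-0.2],"turn": [0,0,0]}], gripper=-0.11)

```text
t: 34.9
position: [534.9, 208.3, 144.7]
ee_rot: [0.611, 0.33, 0.625, -0.357]
wrist_force: [-0.9, -0.2, 7.5]
width: 0.557
```

Emit:
step_arm(steps=[{"slide": [0.3,0.2,-0.2],"turn": [0,0,0]},{"slide": [0.6,0.4,-0.4],"turn": [0,0,0]},{"slide": [0.6,0.4,-0.4],"turn": [0,0,0]}], gripper=-0.18)

```text
t: 35.15
position: [535.4, 208.6, 144.0]
ee_rot: [0.611, 0.33, 0.625, -0.357]
wrist_force: [-1.0, -0.4, 6.6]
width: 0.591
```

```bash
python3 -c "
from ff import *
s,f=look('w55.png',{})
zoom(f,215,185,130,104,'c55.png',2.0)
"
```

```text
35.15 [535.4 208.6 144. ] [ 0.528 -0.849  0.001] [-0.037 -0.024 -0.999] [-1.  -0.4  6.6] 0.591
```

Emit:
step_arm(steps=[{"slide": [0.3,0.2,-0.3],"turn": [0,0,0]},{"slide": [0.6,0.4,-0.6],"turn": [0,0,0]},{"slide": [0.6,0.4,-0.6],"turn": [0,0,0]}], gripper=-0.26)

```text
t: 35.45
position: [535.7, 209.0, 143.1]
ee_rot: [0.61, 0.329, 0.626, -0.357]
wrist_force: [0.5, -0.3, 4.2]
width: 0.632
```

Emit:
step_arm(steps=[{"slide": [0.3,0.2,-0.3],"turn": [0,0,0]},{"slide": [0.6,0.4,-0.6],"turn": [0,0,0]},{"slide": [0.6,0.4,-0.6],"turn": [0,0,0]}], gripper=-0.33)

```text
t: 35.7
position: [536.2, 209.4, 142.3]
ee_rot: [0.61, 0.329, 0.626, -0.357]
wrist_force: [-0.2, -0.2, 2.8]
width: 0.67
```

```bash
python3 -c "
from ff import *
s,f=look('w56.png',{})
zoom(f,215,185,130,104,'c56.png',2.0)
"
```

```text
35.7 [536.2 209.4 142.3] [ 0.528 -0.849 -0.   ] [-0.038 -0.024 -0.999] [-0.2 -0.2  2.8] 0.67
```

Emit:
step_arm(steps=[{"slide": [0.2,0.1,-0.3],"turn": [0,0,0]},{"slide": [0.4,0.2,-0.5],"turn": [0,0,0]},{"slide": [0.4,0.2,-0.5],"turn": [0,0,0]}], gripper=-0.4)

```text
t: 36.0
position: [536.3, 209.5, 141.7]
ee_rot: [0.61, 0.329, 0.626, -0.357]
wrist_force: [-0.9, -0.1, 0.3]
width: 0.699
```

Emit:
step_arm(steps=[{"slide": [0,0,-0.2],"turn": [0,0,0]},{"slide": [0,0,-0.2],"turn": [0,0,0]},{"slide": [0,0,-0.2],"turn": [0,0,0]}], gripper=-0.45)

```text
t: 36.25
position: [536.4, 209.6, 141.6]
ee_rot: [0.61, 0.329, 0.626, -0.357]
wrist_force: [-0.5, 0.3, -1.4]
width: 0.725
```

```bash
python3 -c "
from ff import *
s,f=look('w57.png',{})
zoom(f,215,185,130,104,'c57.png',2.0)
"
```

```text
36.25 [536.4 209.6 141.6] [ 0.529 -0.849 -0.   ] [-0.039 -0.024 -0.999] [-0.5  0.3 -1.4] 0.725
```

Emit:
step_arm(steps=[{"slide": [0,0,1],"turn": [0,0,0]},{"slide": [0,0,2.5],"turn": [0,0,0]},{"slide": [0,0,4],"turn": [0,0,0]},{"slide": [0,0,6],"turn": [0,0,0]},{"slide": [0,0,8],"turn": [0,0,0]}])

```text
t: 36.72
position: [536.5, 209.6, 150.0]
ee_rot: [0.61, 0.329, 0.626, -0.357]
wrist_force: [0.3, -0.5, -1.6]
width: 0.727
```

```bash
python3 -c "
from ff import *
s,f=look('w58.png',{})
zoom(f,215,185,130,104,'c58.png',2.0)
"
```

```text
36.7167 [536.5 209.6 150. ] [ 0.528 -0.849 -0.   ] [-0.038 -0.024 -0.999] [ 0.3 -0.5 -1.6] 0.727
```

Emit:
step_arm(steps=[{"slide": [0,0,8],"turn": [0,0,0]},{"slide": [0,0,20],"turn": [0,0,0]},{"slide": [0,0,35],"turn": [0,0,0]},{"slide": [0,0,50],"turn": [0,0,0]},{"slide": [0,-8,60],"turn": [0,0,-2]}])

```text
t: 37.18
position: [536.9, 202.5, 211.6]
ee_rot: [0.604, 0.341, 0.62, -0.367]
wrist_force: [-0.2, -0.3, -1.4]
width: 0.724
```

Emit:
step_arm(steps=[{"slide": [0,-20,0],"turn": [0,0,-3]},{"slide": [-5,-45,0],"turn": [0,0,-6]},{"slide": [-10,-70,0],"turn": [0,0,-9]},{"slide": [-15,-98,0],"turn": [0,0,-12]},{"slide": [-20,-126,0],"turn": [0,0,-15]}])

```text
t: 37.6
position: [516.0, 74.1, 210.1]
ee_rot: [0.55, 0.419, 0.569, -0.445]
wrist_force: [0.7, -0.5, -1.4]
width: 0.724
```

```bash
python3 -c "
from ff import *
s,f=look('w59.png',{'stand_seat':71,'stand':0})
s2,g=look('s59.png',{},'side');zoom(g,205,230,100,75,'cs59.png',1.6)
"
```

```text
37.6 [516.   74.1 210.1] [ 0.253 -0.967  0.   ] [-0.043 -0.012 -0.999] [ 0.7 -0.5 -1.4] 0.724
stand_seat []
stand [(array([481.9, 255.3]), array([ 475.3, -205.3]), 0.79), (array([122.5, 129.4]), array([517.7, 250.5]), 0.22)]
37.75 [516.3  73.5 210.2] [ 0.253 -0.968  0.   ] [-0.043 -0.012 -0.999] [-0.   0.4 -1.1] 0.724
```

Emit:
step_arm(steps=[{"slide": [-4,-25,0],"turn": [0,0,-3]},{"slide": [-8,-55,0],"turn": [0,0,-6]},{"slide": [-13,-86,-5],"turn": [0,0,-9]},{"slide": [-18,-117,-10],"turn": [0,0,-12]},{"slide": [-23,-148,-15],"turn": [0,0,-15]}])

```text
t: 38.22
position: [493.6, -73.0, 194.8]
ee_rot: [-0.488, -0.49, -0.51, 0.512]
wrist_force: [0.6, 0.0, -1.5]
width: 0.728
```

Emit:
step_arm(steps=[{"slide": [-5,-31,-5],"turn": [0,0,0]},{"slide": [-10,-62,-10],"turn": [0,0,0]},{"slide": [-15,-93,-15],"turn": [0,0,0]},{"slide": [-20,-118,-20],"turn": [0,0,0]},{"slide": [-20,-128,-24],"turn": [0,0,0]}])

```text
t: 38.63
position: [473.2, -202.8, 170.5]
ee_rot: [-0.488, -0.489, -0.51, 0.512]
wrist_force: [0.7, -1.2, -2.3]
width: 0.724
```

Emit:
step_arm(steps=[{"slide": [0,0,0],"turn": [0,0,0]},{"slide": [0,0,0],"turn": [0,0,0]}])

```text
t: 38.8
position: [473.7, -199.8, 170.6]
ee_rot: [-0.488, -0.489, -0.511, 0.511]
wrist_force: [0.4, -0.5, -0.8]
width: 0.731
```

```bash
python3 -c "
from ff import *
s,f=look('w60.png',{'stand_seat':71,'stand':0})
zoom(f,215,165,130,104,'c60.png',2.0)
s2,g=look('s60.png',{},'side');zoom(g,260,120,100,75,'cs60.png',1.6)
"
```

```text
38.8 [ 473.7 -199.8  170.6] [-0.002 -1.    -0.001] [-0.045  0.001 -0.999] [ 0.4 -0.5 -0.8] 0.731
stand_seat [(array([280.8, 207.5]), array([ 471.4, -202.2]), 0.83), (array([297.5, 209.8]), array([ 469.3, -216. ]), 0.54)]
stand [(array([281.5, 182.3]), array([ 472. , -203.2]), 0.58), (array([259.8, 212.4]), array([ 438.5, -180. ]), 0.32)]
38.95 [ 474.  -199.1  171. ] [-0. -1. -0.] [-0.045  0.    -0.999] [-0.1  0.2 -1. ] 0.727
```

```bash
python3 -c "
from ff import *
s=manip.get_state();f=manip.grab_frame('wrist');print(s['position'].round(2))
k=5.77;g=lambda u,v:(215+u/k,165+v/k)
print('pocket',onz(f,g(383,172),44,s).round(1),[onz(f,g(*q),44,s)[:2].round(1) for q in((250,110),(517,110),(383,235))])
print('stand top',[onz(f,g(*q),44,s)[:2].round(1) for q in((162,32),(610,32),(170,300),(600,300))])
for z in(97,99,101):print('foot far',onz(f,g(377,232),z,s).round(1))
zoom(f,215,165,130,104,'c61.png',2.0)
"
```

```text
[ 473.95 -199.25  171.03]
pocket [ 473.4 -202.3   44. ] [array([ 483.4, -181.8]), array([ 483.5, -222.9]), array([ 462.9, -202.4])]
stand top [array([ 495.7, -168.8]), array([ 495.8, -236.7]), array([ 451.7, -168.3]), array([ 451.8, -237.2])]
foot far [ 483.3 -201.2   97. ]
foot far [ 484.  -201.2   99. ]
foot far [ 484.7 -201.2  101. ]
```

Emit:
step_arm(steps=[{"slide": [-1.2,-0.8,0],"turn": [0,0.6,-0.6]},{"slide": [-2.5,-1.7,-8],"turn": [0,1.2,-1.2]},{"slide": [-2.5,-1.7,-20],"turn": [0,1.2,-1.2]},{"slide": [-2.5,-1.7,-32],"turn": [0,1.2,-1.2]},{"slide": [-2.5,-1.7,-42],"turn": [0,1.2,-1.2]}])

```text
t: 39.47
position: [470.8, -201.9, 127.5]
ee_rot: [-0.477, -0.489, -0.511, 0.522]
wrist_force: [0.1, 0.2, -1.9]
width: 0.727
```

Emit:
step_arm(steps=[{"slide": [0,0,0],"turn": [0,0,0]},{"slide": [0,0,0],"turn": [0,0,0]},{"slide": [0,0,0],"turn": [0,0,0]}])

```text
t: 39.72
position: [471.2, -202.2, 129.0]
ee_rot: [-0.478, -0.489, -0.511, 0.522]
wrist_force: [0.2, -0.5, -1.4]
width: 0.722
```

```bash
python3 -c "
from ff import *
s,f=look('w62.png',{})
zoom(f,215,165,130,104,'c62.png',2.0)
s2,g=look('s62.png',{},'side');zoom(g,260,130,100,75,'cs62.png',1.6)
"
```

```text
39.7167 [ 471.2 -202.2  129. ] [-0.023 -1.     0.   ] [-0.066  0.001 -0.998] [ 0.2 -0.5 -1.4] 0.722
39.7667 [ 471.4 -202.3  129.2] [-0.023 -1.     0.001] [-0.065  0.001 -0.998] [ 0.4  0.  -1.5] 0.729
```

Emit:
step_arm(steps=[{"slide": [0,1.3,-3],"turn": [0,0,0]},{"slide": [0,1.3,-9],"turn": [0,0,0]},{"slide": [0,1.3,-15],"turn": [0,0,0]},{"slide": [0,1.3,-20],"turn": [0,0,0]},{"slide": [0,1.3,-20],"turn": [0,0,0]}])

```text
t: 40.23
position: [470.3, -200.4, 107.4]
ee_rot: [-0.477, -0.489, -0.511, 0.522]
wrist_force: [-0.5, 1.2, -1.7]
width: 0.719
```

```bash
python3 -c "
from ff import *
s,f=look('w63.png',{})
zoom(f,215,165,130,104,'c63.png',2.0)
p=s['position'];k=5.77;g=lambda u,v:(215+u/k,165+v/k)
"
```

```text
40.2333 [ 470.3 -200.4  107.4] [-0.023 -1.    -0.001] [-0.068  0.002 -0.998] [-0.5  1.2 -1.7] 0.719
```

```bash
python3 -c "
from ff import *
s=manip.get_state();f=manip.grab_frame('wrist');print(s['position'].round(2),s['wrist_force'].round(1))
k=5.77;g=lambda u,v:(215+u/k,165+v/k)
for z in(33,35,37):print('foot far',z,onz(f,g(377,228),z,s).round(1))
print('rim far/near, stand far/near',[onz(f,g(383,r),44,s).round(1) for r in(222,372,127,455)])
print('stand bottom far',onz(f,g(383,18),0,s))
"
```

```text
[ 470.44 -200.52  107.93] [-0.2 -0.3 -1.2]
foot far 33 [ 478.3 -202.7   33. ]
foot far 35 [ 479.1 -202.7   35. ]
foot far 37 [ 479.9 -202.7   37. ]
rim far/near, stand far/near [array([ 483.5, -203.5,   44. ]), array([ 463.4, -203.1,   44. ]), array([ 495.4, -203.7,   44. ]), array([ 451.7, -202.9,   44. ])]
stand bottom far [ 496.74567568 -203.97891215    0.        ]
```

Emit:
step_arm(steps=[{"slide": [0.7,-0.5,-4],"turn": [0,0,0]},{"slide": [0.7,-0.5,-9],"turn": [0,0,0]},{"slide": [0.7,-0.5,-14],"turn": [0,0,0]},{"slide": [0.7,-0.5,-16],"turn": [0,0,0]},{"slide": [0.7,-0.5,-16],"turn": [0,0,0]}])

```text
t: 40.75
position: [471.3, -201.1, 92.0]
ee_rot: [-0.477, -0.489, -0.511, 0.522]
wrist_force: [-0.5, -0.1, -1.3]
width: 0.726
```

Emit:
step_arm(steps=[{"slide": [0,0,-1],"turn": [0,0,0]},{"slide": [0,0,-2],"turn": [0,0,0]},{"slide": [0,0,-3],"turn": [0,0,0]},{"slide": [0,0,-3],"turn": [0,0,0]}])

```text
t: 41.08
position: [471.7, -201.3, 89.7]
ee_rot: [-0.477, -0.489, -0.511, 0.522]
wrist_force: [0.2, 0.3, -1.3]
width: 0.731
```

Emit:
step_arm(steps=[{"slide": [0,0,-1],"turn": [0,0,0]},{"slide": [0,0,-2],"turn": [0,0,0]},{"slide": [0,0,-2],"turn": [0,0,0]},{"slide": [0,0,-2],"turn": [0,0,0]}])

```text
t: 41.42
position: [471.9, -201.4, 87.9]
ee_rot: [-0.478, -0.489, -0.511, 0.522]
wrist_force: [0.2, 0.6, 1.4]
width: 0.726
```

Emit:
step_arm(steps=[{"slide": [0,0,-1],"turn": [0,0,0]},{"slide": [0,0,-2],"turn": [0,0,0]},{"slide": [0,0,-2],"turn": [0,0,0]}])

```text
t: 41.67
position: [471.4, -201.2, 85.4]
ee_rot: [-0.477, -0.489, -0.511, 0.522]
wrist_force: [0.1, -1.2, -1.1]
width: 0.725
```

```bash
python3 -c "
from ff import *
s,f=look('w64.png',{})
zoom(f,215,165,130,104,'c64.png',2.0)
s2,g=look('s64.png',{},'side');zoom(g,260,130,100,75,'cs64.png',1.6)
"
```

```text
41.6667 [ 471.4 -201.2   85.4] [-0.023 -1.     0.   ] [-0.066  0.001 -0.998] [ 0.1 -1.2 -1.1] 0.725
41.7167 [ 471.5 -201.2   85.5] [-0.023 -1.     0.   ] [-0.066  0.001 -0.998] [ 0.6  0.2 -1. ] 0.721
```

Emit:
step_arm(steps=[{"slide": [0,0,-0.7],"turn": [0,0,0]},{"slide": [0,0,-1.4],"turn": [0,0,0]},{"slide": [0,0,-1.4],"turn": [0,0,0]}])

```text
t: 42.02
position: [472.2, -201.6, 84.8]
ee_rot: [-0.478, -0.489, -0.51, 0.522]
wrist_force: [0.2, 0.7, 5.2]
width: 0.725
```

Emit:
step_arm(steps=[{"slide": [0,0,-0.7],"turn": [0,0,0]},{"slide": [0,0,-1.4],"turn": [0,0,0]},{"slide": [0,0,-1.4],"turn": [0,0,0]}])

```text
t: 42.27
position: [472.4, -201.8, 83.7]
ee_rot: [-0.478, -0.489, -0.51, 0.522]
wrist_force: [-0.6, -0.1, 7.0]
width: 0.725
```

Emit:
step_arm(steps=[{"slide": [0,0,0.8],"turn": [0,0,0]},{"slide": [0,0,0.8],"turn": [0,0,0]},{"slide": [0,0,0.8],"turn": [0,0,0]}], gripper=-0.55)

```text
t: 42.52
position: [471.7, -201.3, 83.7]
ee_rot: [-0.477, -0.489, -0.511, 0.522]
wrist_force: [0.6, -0.1, 0.3]
width: 0.777
```

Emit:
step_arm(steps=[{"slide": [0,0,0],"turn": [0,0,0]},{"slide": [0,0,0],"turn": [0,0,0]},{"slide": [0,0,0],"turn": [0,0,0]},{"slide": [0,0,0],"turn": [0,0,0]}], gripper=-1)

```text
t: 42.85
position: [471.6, -201.3, 83.6]
ee_rot: [-0.477, -0.489, -0.511, 0.522]
wrist_force: [0.2, 0.1, 0.1]
width: 1.004
```

```bash
python3 -c "
from ff import *
s,f=look('w65.png',{'pad_a':108,'pliers':71})
s2,g=look('s65.png',{},'side');zoom(g,260,120,100,75,'cs65.png',1.6)
"
```

```text
42.85 [ 471.6 -201.3   83.6] [-0.023 -1.     0.   ] [-0.066  0.001 -0.998] [0.2 0.1 0.1] 1.004
pad_a [(array([213. , 302.9]), array([ 472.4, -172.9]), 0.87), (array([348.9, 300.5]), array([ 472.4, -233.5]), 0.84), (array([278.8, 337.8]), array([ 451.4, -201.9]), 0.73)]
pliers [(array([278.5, 255.7]), array([ 473.9, -202.1]), 0.94), (array([238.9, 360.2]), array([ 396. , -174.6]), 0.81)]
43.0 [ 471.7 -201.3   83.7] [-0.023 -1.     0.   ] [-0.066  0.001 -0.998] [ 0.7 -0.  -1.1] 0.999
```

Emit:
step_arm(steps=[{"slide": [0,-1.5,10],"turn": [0,0,0]},{"slide": [0,-1.5,25],"turn": [0,0,0]},{"slide": [0,-1.5,45],"turn": [0,0,0]},{"slide": [0,-1.5,65],"turn": [0,0,0]},{"slide": [0,-1.5,85],"turn": [0,-2,0]}])

```text
t: 43.47
position: [472.4, -203.0, 170.2]
ee_rot: [-0.486, -0.498, -0.502, 0.513]
wrist_force: [-1.4, -0.0, -0.7]
width: 1.001
```

Emit:
step_arm(steps=[{"slide": [-10,0,20],"turn": [0,-1.8,0]},{"slide": [-25,0,40],"turn": [0,-1.8,0]},{"slide": [-40,0,55],"turn": [0,-1.8,0]},{"slide": [-40,0,55],"turn": [0,-1.8,0]},{"slide": [-40,0,55],"turn": [0,-1.8,0]}])

```text
t: 43.88
position: [432.0, -203.3, 225.1]
ee_rot: [0.495, 0.506, 0.493, -0.505]
wrist_force: [-0.2, -0.3, -0.3]
width: 0.998
```

```bash
python3 -c "
from ff import *
s,f=look('w66.png',{'pad_a':108,'pliers':71,'stand':0,'tip_a':13})
s2,g=look('s66.png',{},'side');zoom(g,260,120,100,75,'cs66.png',1.6)
zoom(f,200,120,160,120,'c66.png',1.8)
"
```

```text
43.8833 [ 432.  -203.3  225.1] [-0.023 -1.     0.   ] [ 0.003 -0.    -1.   ] [-0.2 -0.3 -0.3] 0.998
pad_a [(array([240.7, 158.4]), array([ 472.6, -173.3]), 0.97), (array([226.5, 229.3]), array([ 409.1, -156.5]), 0.65), (array([276.2, 239.7]), array([ 397.9, -201. ]), 0.65), (array([312. , 155.2]), array([ 473.9, -232.8]), 0.63)]
pliers [(array([246.3, 259.5]), array([ 359. , -167.8]), 0.68), (array([276.3, 150.9]), array([ 472.9, -202.7]), 0.6)]
stand [(array([276.3, 142.7]), array([ 472.5, -202. ]), 0.76)]
tip_a [(array([267.7, 143.1]), array([ 473.8, -192.5]), 0.77), (array([235.5, 296.6]), array([ 274.1, -142.8]), 0.77), (array([251.1, 298.2]), array([ 271.1, -163.4]), 0.65), (array([285. , 139.5]), array([ 477.3, -212. ]), 0.62)]
44.1333 [ 431.8 -202.6  222.9] [-0.022 -1.    -0.002] [-0.001  0.002 -1.   ] [-0.7  0.  -0.5] 0.998
```

```bash
python3 - <<'E'
from rig import manip
import cv2
for c in ("side","top"):
    f=manip.grab_frame(c); cv2.imwrite(f"pics/final_{c}.png",cv2.resize(f["image"][:,:,::-1],(800,600)))
s=manip.get_state(); print(s["t"],s["position"],s["width"],s["wrist_force"])
E
```

```text
44.2833 [ 431.77142953 -202.60438869  223.13042481] 1.0012042446976017 [ 0.22784915 -0.54563097 -0.48865964]
```

View pics/final_side.png

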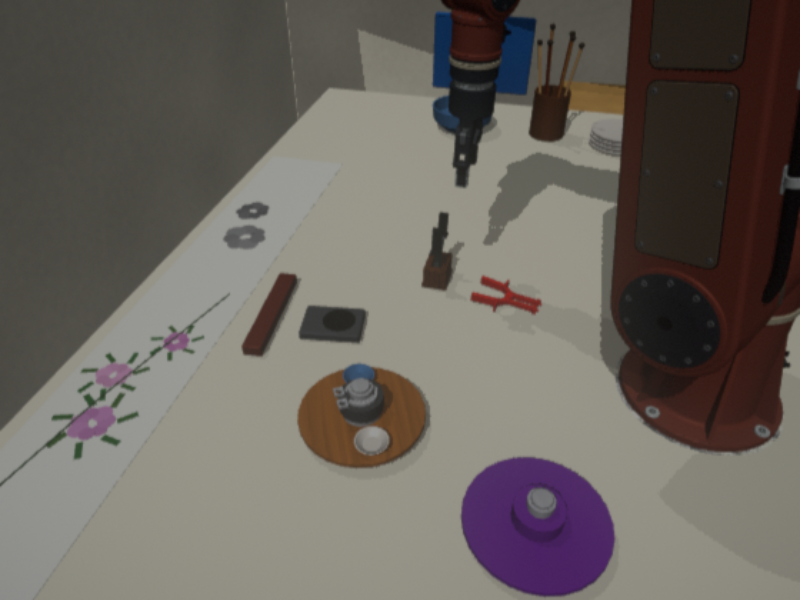

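View pics/final_top.png

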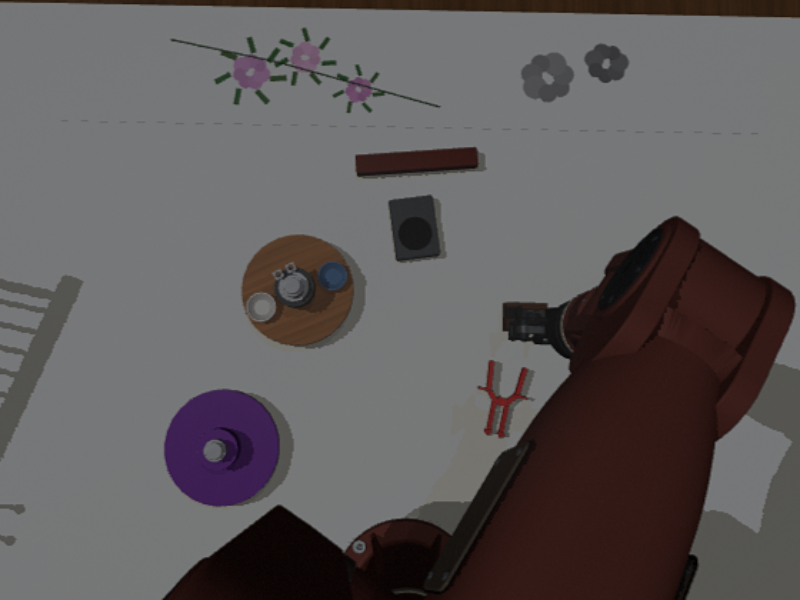

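The ring lies on the wooden tray's hub (side picture ≈(345,395)), the pliers stand in their block (≈(438,250)), and the gripper is clear. Before handing in, I'll compare the inkstone, paperweight and dishes with the first pictures.

```bash
ls -tr pics | head -8; python3 - <<'E'
import cv2,glob,os
for p in sorted(glob.glob('pics/*'),key=os.path.getmtime)[:6]+['pics/final_top.png','pics/final_side.png']:
    print(p,cv2.imread(p).shape)
E
```

```text
top0.png
side0.png
wrist0.png
ct.png
cs.png
w1.png
w2.png
w3.png
pics/top0.png (420, 560, 3)
pics/side0.png (420, 560, 3)
pics/wrist0.png (420, 560, 3)
pics/ct.png (550, 750, 3)
pics/cs.png (550, 750, 3)
pics/w1.png (420, 560, 3)
pics/final_top.png (600, 800, 3)
pics/final_side.png (600, 800, 3)
```

```bash
python3 - <<'E'
import cv2,numpy as np
for c,boxes in (("top",{"ink":(383,190,62,78),"paper":(350,142,132,40),"dish_a":(243,288,38,36),"dish_b":(314,256,38,38)}),("side",{"ink":(295,300,76,45),"paper":(238,268,64,90),"dish_a":(350,422,45,36)})):
    a=cv2.resize(cv2.imread(f"pics/{c}0.png"),(800,600)); b=cv2.imread(f"pics/final_{c}.png")
    a,b=[cv2.cvtColor(i,cv2.COLOR_BGR2GRAY).astype(np.float32) for i in (a,b)]
    for n,(x,y,w,h) in boxes.items():
        A,B=[i[y:y+h,x:x+w] for i in (a,b)]
        r=cv2.matchTemplate(a[y-8:y+h+8,x-8:x+w+8],B,cv2.TM_CCOEFF_NORMED); _,m,_,l=cv2.minMaxLoc(r)
        print(c,n,"shift",l[0]-8,l[1]-8,round(m,3),cv2.phaseCorrelate(A,B,cv2.createHanningWindow((w,h),cv2.CV_32F))[0],abs(A-B).max())
    cv2.imwrite(f"pics/cmp_{c}.png",np.hstack([cv2.resize(cv2.imread(f"pics/{c}0.png"),(800,600))[180:280,370:460],cv2.imread(f"pics/final_{c}.png")[180:280,370:460]]) if c=="top" else b)
x=cv2.imread("pics/cmp_top.png"); cv2.imwrite("pics/cmp_top2.png",cv2.resize(x,None,fx=4,fy=4))
E
```

```text
top ink shift 0 0 1.0 (0.057012321870832494, -0.057543051648018206) 15.0
top paper shift 0 0 1.0 (0.47541892667474883, -0.008543703482867926) 15.0
top dish_a shift 0 0 0.983 (0.02058174630707299, 0.02623164356533536) 65.0
top dish_b shift 0 0 0.988 (0.1968651377704944, 0.09828582982505196) 13.0
side ink shift 0 0 1.0 (0.047222268163778836, 0.5466188267754539) 14.0
side paper shift 0 0 1.0 (-0.040147268349087994, -0.035317567023881224) 4.313278
side dish_a shift 0 0 1.0 (0.46559918848716464, -0.025507478922818905) 4.9441223[ WARN:0@0.327] global loadsave.cpp:1063 imwrite_ Unsupported depth image for selected encoder is fallbacked to CV_8U.
```

View pics/cmp_top2.png

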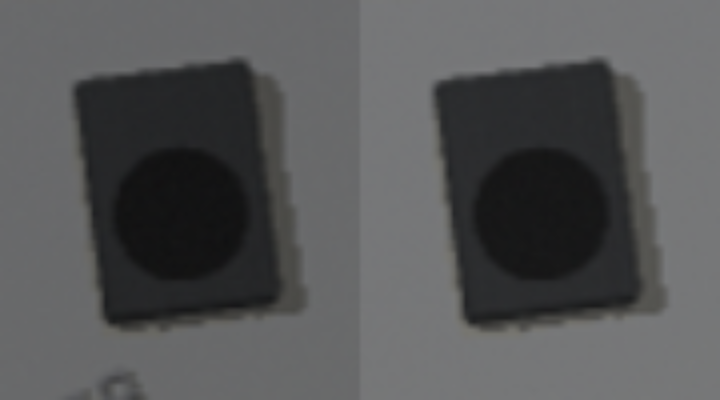

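The inkstone looks the same before (left) and after (right). The dishes and paperweight haven't shifted either, so I'm handing in.

```bash
python3 -c "
from rig import manip
print(manip.job_done())"
```

```text
the job is handed in; nothing more can be done
None
```

The ring is on the spindle and lies flat on the hub in the groove, and the pliers are back in their stand. I handed the job in at about 44 s, with the gripper open and touching nothing; no verdict was reported.

**What I did:** I took the black pliers from the stand and put their tips in the ring's eyes. I spread the ring to about 0.38–0.40 and lowered it over the wooden tray's spindle. It touched the hub at about 63.5 mm with roughly 9 N, and I let it contract slowly before putting the pliers back.

**Last checks:**
- **Ring:** the eyes measured about 25.3 mm apart, which is a spread of about 0.06 (0.03 to 0.1 counts as in the groove).
- **Pliers:** the handle tops are within about 1 pixel of where they were in the first picture, so they are upright and fully home.
- **Other things:** the inkstone, paperweight and both dishes show no visible shift from the first pictures.

**What went wrong:**
- **Ring dropped once:** I first lifted too fast, and the ring slipped off and fell back on the table beside the inkstone. I dragged it clear with the pins and picked it up again, more slowly.
- **Inkstone touched:** while I was lining up again, one foot of the pliers pressed on the inkstone's edge with up to 19 N.

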